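Turn round the drip board for the next brined truckles

ROBOT

A 6-joint arm with a two-finger parallel gripper is mounted at the origin on the work surface. World frame = base frame: x ahead of the robot, y to its left, z up, the work surface at z = 0. Lengths are in m, angles in degrees, forces in N, time in s.
With the tool pointing down it reaches from about 0.325 to 0.9 m from the base axis. Payload 6.1 kg.
Tool frame: the origin (TCP) lies on the centre line of the jaws, within the pads' length; the fingertips stand 14 mm ahead of it and the grasp point (between the pads) lies 5 mm behind it; z points along the fingers, y is the line along which they close (so a half turn about z gives the same grasp; the last joint's range is limited). The gripper opens to 85 mm and grips with 20 to 120 N. Pads are 22 mm wide; open, the fingers measure 114 mm over their backs; the gripper's body (76 mm by 85 mm) begins 54 mm behind the grasp point. The pads swing forward as they close: fully open they stand 13 mm farther back than shut.
Start: joints at [-81.137, 12.628, 87.462, -0, 79.91, -7.225], TCP at [0.173, -0.601, 0.245] pointing down, gripper open.
Joint ranges: [-170.65, 170.65], [-52.31, 119.04], [5.05, 147.46], [-71.25, 251.25], [11.57, 151.72], [-153.62, 153.62]. Speed limits (degrees/s): [147.25, 147.25, 172.46, 180, 180, 180].

INTERFACE

Orientations are given as a 3x3 rotation matrix whose columns are the frame's x, y, z axes.
In Python, from workcell import manip, viewer gives the robot as it stands.
- The arm moves only by the tool apply_moves, never from a script. Its argument "plan" is a list of rows, each an object of numbers: "dx", "dy", "dz": the shift along the tool's x, y, z in m; "rx", "ry", "rz": the turn, a rotation vector about the tool's x, y, z in degrees. A call has 1 to 20 rows; each row shifts and turns the commanded pose from where the row before left it, along the tool's axes as they then stand; what a row does not reach is not made up. A row lasts 1/12 s, in which the tool goes at most 41.7 mm and 7.16 degrees, less where a joint would pass 70% of its speed; a pose out of reach is approached as far as the arm can. A call is refused whole if a number of a shift passes 0.0417 or a number of a turn 7.16, either way. A call with a gripper value outside its range is refused whole. "hand" is the opening, from -1 (shut) to 1 (fully open), so that 0 is half open, set as the call begins (left out, the last holds). The fingers move at their own pace and stop on an object; "force" is the grip in N (left out, the last holds). Time passes only in rows, so rows that do not move let the fingers close. It gives the time, the measured TCP pose, the force, the opening and the grip force at its end, in the units of the state.
- manip.state(): the state, without advancing time (a new reading comes with each control period).
- viewer.grab_frame(name): name is "scene" or "top"; returns (picture, depth): 480x640x3 uint8, red, green, blue; 480x640 float32, m along the optical axis (not along the pixel's ray), 0 where there is no reading.
- viewer.camera_params(name): a dict with "camera_matrix" (3x3 intrinsics, pixels), "R" (3x3) and "t" (3): a world point X has camera coordinates R X + t. Camera axes: x right, y down, z forward; pixel columns grow to the right and rows downward; lengths in m; the calibration is good to about 2 mm. A picture is of the moment at which its call begins. camera_params takes no time and is no camera call.
- manip.finish_job(): hands the job in; it is judged then, once.
The state is a dict: "clock": time; "joint_pos": joint angles; "joint_velocities": joint speeds; "joint_torque": joint torques, N m; "tool_pos": TCP position; "tcp_rot": TCP orientation; "contact_force": force on the tool from outside, world axes, zero at the start; "torque": the same for the moment, N m; "width": opening from 0.0 (shut) to 1.0 (fully open); "gripper_force": force on a finger pad.
Only numpy, scipy, OpenCV 4.12 (cv2) and the standard library are available. Lean on these libraries where they do the work, as an engineer would, in place of code of your own. Each camera call takes 0.05 s, during which the arm holds its last target. There are 200 camera calls.

TASK

First clear the drip board: stand the two drained square brick cheeses upright on the empty slate beside its hinge end; then slide the wooden wedge under the hinged board's free end until the board's upper edge is level with the gauge pointer, and leave it there holding the board up. Then stand every truckle (the small upright cylindrical cheeses, three to five of them) upright in a cell of its own on the board, and after that press the drain timer's plunger fully down to its stop and let it come up. Finish with the board still at the mark, and leave the jars, the other cheeses and the stone where they are.

Things in the scene. Friction and masses are not known exactly. Their poses are not given: they have to be found in the camera images.
- wedge_heel (a point): Loose wooden wedge, 200 mm long, 50 mm wide, lying flat on the table. This point: centre of its heel, the block at its thick end (45 mm long, 50 mm wide, 64 mm tall), 32 mm above the underside, 22.5 mm from the back end. x points along the wedge to its thin tip 177.5 mm away; z up. Its top is 46 mm high where it meets the heel and falls evenly over 155 mm to 6 mm at the tip.
- wedge: The same wedge, 0.25 kg: origin at the middle of its underside, x to the thin tip. Friction keeps it where it is left under the board.
- board: Wooden drip board, 130 mm wide, 20 mm thick, 0.7 kg, hinged at one end on a fixed low steel stand. Origin on the hinge axis, mid thickness, 28 mm above the table; x along the hinge; it runs 400 mm along its -y to the free end; z up out of its face. It lies level, underside 18 mm up; the free end can rise. 18 mm tall battens on it form five cells, 64 mm square, centres y = -50, -122, -194, -266, -338 mm.
- board_edge (a point): Point on the board's upper side edge opposite the gauge pointer, at x = 65, y = -370, z = 10 mm in the board's frame: its height has to match the mark. Under the board's free end the way for the wedge is open 100 mm wide, between two fixed feet 18 mm tall that stand 50 to 64 mm either side of the board's middle line.
- mark (a point): Tip of the gauge pointer (mid thickness; 3 mm thick), which sticks out level from the brass block on a fixed aluminium post, 90 to 98 mm tall, beside the board near its free end, towards the board's edge. It is 12 to 20 mm above the resting board's edge, differing from start to start.
- plunger (a joint): Travel of the drain timer's spring plunger (m): 0 up, 0.014 fully down on its stop. It takes about 3 N to start and 7 N at the stop and comes up again by itself.
- timer_top (a point): Centre of the top of the timer's plunger, a black round head 44 mm in diameter, 90 mm above the table when up, on a round white housing 90 mm in diameter fixed to the table; pressed straight down.
- truckle0_c (a point): Truckle: small cream cylindrical cheese standing upright on the table, 52 mm in diameter, 80 mm tall, 0.17 kg. Point at its centre, 40 mm above its foot; z along its axis. Three to five such truckles are there; None if absent.
- truckle1_c (a point): Truckle: small cream cylindrical cheese standing upright on the table, 52 mm in diameter, 80 mm tall, 0.17 kg. Point at its centre, 40 mm above its foot; z along its axis. Three to five such truckles are there; None if absent.
- truckle2_c (a point): Truckle: small cream cylindrical cheese standing upright on the table, 52 mm in diameter, 80 mm tall, 0.17 kg. Point at its centre, 40 mm above its foot; z along its axis. Three to five such truckles are there; None if absent.
- truckle3_c (a point): Truckle: small cream cylindrical cheese standing upright on the table, 52 mm in diameter, 80 mm tall, 0.17 kg. Point at its centre, 40 mm above its foot; z along its axis. Three to five such truckles are there; None if absent.
- truckle4_c (a point): Truckle: small cream cylindrical cheese standing upright on the table, 52 mm in diameter, 80 mm tall, 0.17 kg. Point at its centre, 40 mm above its foot; z along its axis. Three to five such truckles are there; None if absent.
- brick0_c (a point): Drained brick cheese: pale upright block, 46 mm square, 76 mm tall, 0.15 kg, sides along the board's; at the start it stands in a cell of the board. Point at its centre, 38 mm above its foot; z along its height.
- brick1_c (a point): Drained brick cheese: pale upright block, 46 mm square, 76 mm tall, 0.15 kg, sides along the board's; at the start it stands in a cell of the board. Point at its centre, 38 mm above its foot; z along its height.
- slate_top (a point): Centre of the upper face of the empty grey slate, 160 mm along its x, 140 mm along its y, 8 mm thick, fixed flat on the table beyond the board's hinge end, where the drained brick cheeses go. z up.
- jar_a_c (a point): Bystander: small closed jar with a dark lid, 56 mm in diameter, 85 mm tall; point at its centre. To be left where it stands.
- jar_b_c (a point): Bystander: closed jar with a dark lid, 72 mm in diameter, 110 mm tall; point at its centre. To be left where it stands.
- puck_c (a point): Bystander: dark flat cheese, 100 mm in diameter, 35 mm tall; point at its centre. To be left where it stands.
- stone_c (a point): Bystander: round grey press stone, 110 mm in diameter, 50 mm tall; point at its centre. To be left where it stands.

How it is judged:
By the outcome, as a careful person would: the job done as asked, in the order asked, and still so for the second after the job is handed in, with the robot touching nothing.
Of truckle0, truckle1, truckle2, truckle3, truckle4 only 3 to 5 are there at a start; the rules pass over those that are not, and their reading is None.
At some moment in a run one of wedge may be knocked a few centimetres aside while the robot is not near it.
It also fails if it takes over 208 s, if anything falls off the work surface, if the arm or the gripper's body presses on something with over 40 N, if the wrist force passes 120 N, or if a joint passes its speed limit or range.

## Working session

There is one attempt and no reset: what is moved stays moved. The work goes in short steps, Python scripts to look and compute and a tool call to move; the robot and the scene stay as the last step left them, time stands still between calls to the robot, and variables do not carry over. Pictures are saved under pics/ and viewed, at most 14 in all, crops included, and the job is handed in when it is done.

Besides the shell and the picture viewer there is one more tool, called after "Call:" by a JSON object that holds its "fn" and its "kwargs". apply_moves: Moves the arm, as the interface text tells. Its arguments: {"type":"object","properties":{"plan":{"type":"array","items":{"type":"object","properties":{"dx":{"type":"number"},"dy":{"type":"number"},"dz":{"type":"number"},"rx":{"type":"number"},"ry":{"type":"number"},"rz":{"type":"number"}}}},"hand":{"type":"number"},"force":{"type":"number"}},"required":["plan"]}

```bash
ls; mkdir -p pics; python3 - <<'E'
from workcell import manip, viewer
import cv2, numpy as np
for n in ("scene","top"):
    p,d=viewer.grab_frame(n); c=viewer.camera_params(n)
    cv2.imwrite(f"pics/{n}0.png",p[:,:,::-1]); np.savez(f"pics/{n}0.npz",p=p,d=d,K=c["camera_matrix"],R=c["R"],t=c["t"])
    print(n,c)
print(manip.state())
E
```

```text
pics
scene {'camera_matrix': array([[493.11018865,   0.        , 309.85114152],
       [  0.        , 493.11018865, 243.67344068],
       [  0.        ,   0.        ,   1.        ]]), 'R': array([[-0.36977229,  0.92893335, -0.01874234],
       [ 0.51789371,  0.18932174, -0.83423221],
       [-0.77139779, -0.3181825 , -0.55109468]]), 't': array([ 0.2298575 , -0.17721488,  1.74199518])}
top {'camera_matrix': array([[461.26955945,   0.        , 313.78684395],
       [  0.        , 461.26955945, 243.62044327],
       [  0.        ,   0.        ,   1.        ]]), 'R': array([[ 0.027401  , -0.9995494 , -0.01225495],
       [-0.99851504, -0.02679108, -0.04743374],
       [ 0.04708405,  0.01353649, -0.99879921]]), 't': array([-0.02496864,  0.49051522,  1.14945507])}
{'clock': 0.1, 'joint_pos': array([-8.11383548e+01,  1.26715818e+01,  8.75186421e+01,  4.97299142e-04,
        7.99127171e+01, -7.22387758e+00]), 'joint_velocities': array([-0.03323745, -0.05218975, -0.14218032,  0.00743359,  0.00683285,
        0.0250873 ]), 'joint_torque': array([ 1.99060116e-03, -4.98245037e+01, -3.90544260e+01, -3.41041687e-05,
        5.73612488e-03, -1.28888149e-05]), 'tool_pos': array([ 0.17309856, -0.60000124,  0.2443046 ]), 'tcp_rot': array([[ 9.60849649e-01,  2.77070173e-01, -2.68329959e-04],
       [ 2.77070204e-01, -9.60848035e-01,  1.77652767e-03],
       [ 2.34398514e-04, -1.78132222e-03, -9.99998386e-01]]), 'contact_force': array([ 0.5040207 , -0.51588277,  0.50475344]), 'torque': array([ 0.02794362, -0.0223631 , -0.0081206 ]), 'gripper_force': 0.0, 'width': 0.9980716499086584}
```

View pics/scene0.png

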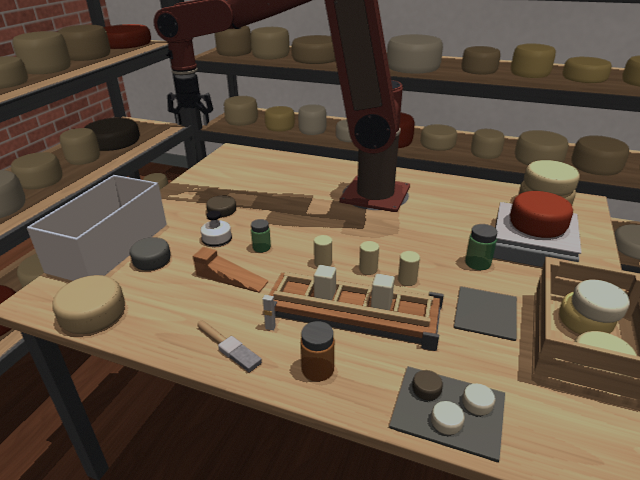

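View pics/top0.png

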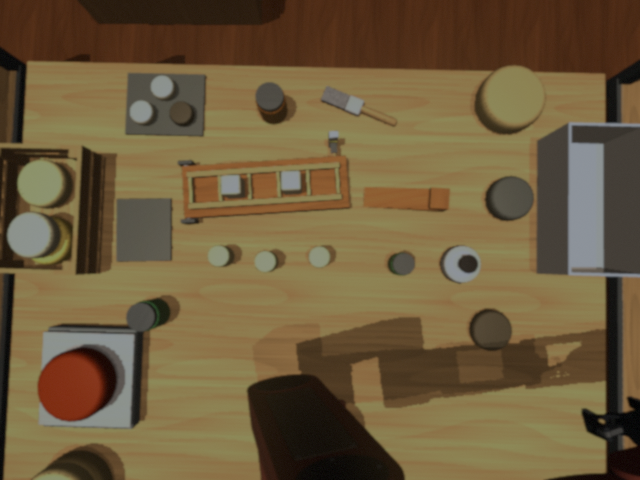

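The scene view shows three truckles, pixels (323,251), (369,258) and (409,268). The two bricks are on the board at (325,282) and (383,292), with the wedge in line with its free end at (225,270). In the top view the board spans (183..348, 157..218), the wedge (365..448, 198), the timer is at (461,264), the slate at (144,229) and the gauge at (334,140).

```bash
cat > h.py <<'E'
from workcell import manip, viewer
import cv2, numpy as np
def cloud(n,save=None):
    p,d=viewer.grab_frame(n); c=viewer.camera_params(n)
    if save: cv2.imwrite(f"pics/{save}.png",p[:,:,::-1])
    return p,d,to_w(d,c["camera_matrix"],c["R"],c["t"])
def to_w(d,K,R,t):
    v,u=np.mgrid[:480,:640]
    c=np.stack([(u-K[0,2])/K[0,0]*d,(v-K[1,2])/K[1,1]*d,d],-1)
    W=(c-t)@R; W[d==0]=np.nan; return W
def blob(W,box,z0,z1):
    """box u0,u1,v0,v1: minAreaRect of world xy of points within heights"""
    u0,u1,v0,v1=box; P=W[v0:v1,u0:u1].reshape(-1,3); P=P[(P[:,2]>z0)&(P[:,2]<z1)]
    r=cv2.minAreaRect((P[:,:2]*1000).astype(np.float32))
    return len(P),np.round(r[0],1),np.round(r[1],1),round(r[2],1),np.round(1000*np.median(P[:,2]),1),np.round(1000*P[:,:2].mean(0),1)
E
python3 - <<'E'
from h import *
np.set_printoptions(suppress=True)
z=np.load("pics/top0.npz"); W=to_w(z["d"],z["K"],z["R"],z["t"])
B={"tr0":((205,235,240,270),.07,.09),"tr1":((252,280,245,275),.07,.09),"tr2":((305,333,243,270),.07,.09),
"brA":((215,246,168,200),.1,.125),"brB":((275,306,165,198),.1,.125),"slate":((110,180,190,270),.004,.012),
"heel":((420,455,180,215),.055,.072),"wedge":((355,455,180,215),.004,.072),"timer":((440,485,245,285),.08,.1),
"jar_a":((385,420,245,280),.07,.1),"board":((178,355,150,222),.03,.045),"battens":((178,355,150,222),.049,.065),"post":((325,345,128,158),.06,.11),"postlow":((325,345,128,158),.045,.06)}
for k,(b,a,c) in B.items(): print(k,*blob(W,b,a,c))
E
```

```text
tr0 374 [454.2 214.3] [50.2 49.6] 48.5 79.6 [453.7 214. ]
tr1 366 [443.5 103.1] [47.4 50. ] 1.3 79.8 [443.5 103. ]
tr2 372 [457.7 -24.6] [49.9 49.9] 1.8 79.3 [457.8 -24.6]
brA 397 [618.8 185.4] [45.1 46.2] 3.9 113.4 [618.2 184. ]
brB 397 [632.6  45.7] [47.3 45.7] 6.4 113.6 [631.3  45.3]
slate 3270 [516.6 420.4] [199.7 177. ] 3.0 8.1 [516.3 422.3]
heel 416 [ 607.3 -311.4] [46.3 50.6] 86.8 63.6 [ 607.  -310.5]
wedge 1888 [ 615.9 -238. ] [ 86.9 250.3] 1.6 31.3 [ 609.1 -239.2]
timer 274 [ 450.6 -374.3] [39.8 42.5] 1.4 89.4 [ 450.8 -373.6]
jar_a 397 [ 446.5 -223.4] [51.  50.8] 56.2 84.6 [ 446.4 -223.1]
board 5210 [627.6 117.3] [154.  417.2] 4.5 38.1 [626.1 112.6]
battens 2455 [629.7 124.5] [147.1 394.8] 5.3 55.8 [628.7 114. ]
post 100 [747.2 -50.6] [17.6 21.6] 5.8 91.5 [745.8 -50.4]
postlow 88 [728.5 -50.2] [22.2 30.3] 86.3 54.8 [728.5 -51.9]
```

```bash
python3 - <<'E'
from h import *
np.set_printoptions(suppress=True,precision=1)
z=np.load("pics/top0.npz"); W=to_w(z["d"],z["K"],z["R"],z["t"])*1000
P=W[150:225,178:356].reshape(-1,3)
def fitedges(P,th0=5.3):
    f=P[(P[:,2]>34)&(P[:,2]<60)]
    best=None
    for th in np.arange(3,8,.1):
        a=np.radians(th); ex=np.array([np.cos(a),np.sin(a)])
        q=np.sort(f[:,:2]@ex); w=np.percentile(q,97)-np.percentile(q,3)
        if best is None or w<best[0]: best=(w,th)
    return best
print(fitedges(P)); th=fitedges(P)[1]
a=np.radians(th); ex=np.array([np.cos(a),np.sin(a)]); ey=np.array([-ex[1],ex[0]])
f=P[(P[:,2]>35)&(P[:,2]<41)]; x=f[:,:2]@ex; y=f[:,:2]@ey
print("x hist",np.c_[np.histogram(x,np.arange(560,740,5))[1][:-1],np.histogram(x,np.arange(560,740,5))[0]].astype(int).tolist())
hy=np.histogram(y,np.arange(-180,320,6)); print("y hist",list(zip(hy[1][:-1].astype(int),hy[0])))
b=P[(P[:,2]>50)&(P[:,2]<62)]; bx=b[:,:2]@ex; by=b[:,:2]@ey
m=abs(bx-np.median(bx))<25
hb=np.histogram(by[m],np.arange(-180,320,4)); print("batten y",[(int(k),int(n)) for k,n in zip(hb[1],hb[0]) if n>15])
hb=np.histogram(bx,np.arange(560,760,4)); print("batten x",[(int(k),int(n)) for k,n in zip(hb[1],hb[0]) if n>30])
for n in ((618.5,185),(632,45.5)): print("brick",np.dot(n,ex),np.dot(n,ey))
# wedge
for nm,bx_,lo in(("wedge",(355,455,180,218),8),("slate",(108,180,190,270),5.5)):
    u0,u1,v0,v1=bx_; Q=W[v0:v1,u0:u1].reshape(-1,3); Q=Q[(Q[:,2]>lo)&(Q[:,2]<(70 if nm=="wedge" else 11))]
    m=Q[:,:2].mean(0); g=Q
    for _ in range(3):
        c=np.median(g[:,:2],0); g=Q[(abs(Q[:,:2]-c)<[95,105]).all(1)] 
    print(nm,cv2.minAreaRect(g[:,:2].astype(np.float32)))
    h=np.histogram(Q[:,0],np.arange(400,700,8)); print([(int(k),int(n)) for k,n in zip(h[1],h[0]) if n])
    h=np.histogram(Q[:,1],np.arange(-400,600,8)); print([(int(k),int(n)) for k,n in zip(h[1],h[0]) if n])
# pointer: both cams
for n in("top","scene"):
    z=np.load(f"pics/{n}0.npz"); V=to_w(z["d"],z["K"],z["R"],z["t"])*1000; V=V.reshape(-1,3); k=~np.isnan(V[:,0]); V=V[k]
    X=V[:,:2]@ex; Y=V[:,:2]@ey
    m=(abs(X-720)<60)&(abs(Y+117)<30)&(V[:,2]>30)
    o=np.c_[X,Y,V[:,2]][m]; o=o[np.argsort(o[:,0])]
    print(n,len(o)); print(o[o[:,0]<735][::max(1,len(o)//60)])
E
```

```text
(np.float64(124.95882584319486), np.float64(4.600000000000001))
x hist [[560, 5], [565, 8], [570, 202], [575, 276], [580, 281], [585, 257], [590, 69], [595, 23], [600, 18], [605, 154], [610, 197], [615, 172], [620, 160], [625, 161], [630, 169], [635, 163], [640, 157], [645, 166], [650, 162], [655, 170], [660, 179], [665, 126], [670, 27], [675, 20], [680, 26], [685, 208], [690, 276], [695, 246], [700, 64], [705, 3], [710, 1], [715, 0], [720, 0], [725, 0], [730, 0]]
y hist [(np.int64(-180), np.int64(0)), (np.int64(-174), np.int64(0)), (np.int64(-168), np.int64(0)), (np.int64(-162), np.int64(0)), (np.int64(-156), np.int64(0)), (np.int64(-150), np.int64(0)), (np.int64(-144), np.int64(60)), (np.int64(-138), np.int64(104)), (np.int64(-132), np.int64(113)), (np.int64(-126), np.int64(86)), (np.int64(-120), np.int64(30)), (np.int64(-114), np.int64(53)), (np.int64(-108), np.int64(79)), (np.int64(-102), np.int64(80)), (np.int64(-96), np.int64(83)), (np.int64(-90), np.int64(74)), (np.int64(-84), np.int64(76)), (np.int64(-78), np.int64(76)), (np.int64(-72), np.int64(83)), (np.int64(-66), np.int64
[... 5048 characters left out ...]
. ]
 [ 672.3 -121.9   55.3]
 [ 675.5 -118.1   55.5]
 [ 676.8  -89.9   40.8]
 [ 678.5  -88.5   58.2]
 [ 679.4 -106.3   54.9]
 [ 680.7 -119.9   37.1]
 [ 681.3 -103.6   44.4]
 [ 681.6  -95.4   52.8]
 [ 682.  -121.4   47.3]
 [ 682.3 -123.7   50.2]
 [ 682.5 -116.5   39.3]
 [ 683.1  -98.2   37.6]
 [ 683.5 -105.2   49. ]
 [ 683.7  -97.6   44.6]
 [ 683.9 -103.1   37.2]
 [ 684.5 -115.9   37.9]
 [ 685.2 -113.1   35.9]
 [ 688.1  -98.8   41.5]
 [ 690.8 -103.2   36.4]
 [ 691.8  -97.6   38.5]
 [ 694.6 -101.8   36.7]
 [ 698.7 -102.7   39.8]
 [ 700.2  -95.    30.3]
 [ 701.3  -94.    40.9]
 [ 702.1 -106.9   35.4]
 [ 703.9 -111.3   35.8]
 [ 706.6 -109.2   54.2]
 [ 718.4 -107.3   54.9]
 [ 733.5 -102.7   77.4]]
```

```bash
python3 - <<'E'
import cv2,numpy as np
a=cv2.imread("pics/top0.png")[120:225,300:375]; b=cv2.imread("pics/scene0.png")[270:345,240:320]
cv2.imwrite("pics/crop1.png",np.hstack([cv2.resize(a,(400,560),interpolation=2),cv2.resize(b,(400,560),interpolation=2)]))
E
```

```text
(no output)
```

View pics/crop1.png

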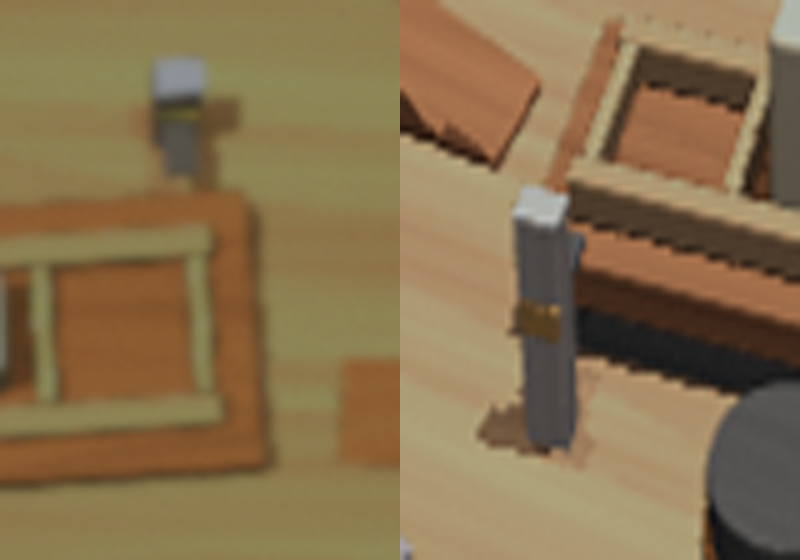

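The crop shows the gauge post with its pointer reaching toward the board's edge, about 55 mm up. The board yaw is about 4.6°, and the bricks are in cells 2 and 4. I'll turn the tool to the board axes and go to brick A.

Call:
{"fn": "apply_moves", "kwargs": {"plan": [{"rz": -7.14}, {"rz": -7.14}, {"rz": -7.14}, {"rz": -7.14}, {"rz": -7.14}, {"rz": -7.14}, {"rz": -7.14}, {"rz": -7.14}, {"rz": -7.14}, {"rz": -7.14}, {"rz": -7.14}, {"dx": 0.03, "dy": 0.0203}, {"dx": 0.03, "dy": 0.0203}, {"dx": 0.03, "dy": 0.0203}, {"dx": 0.03, "dy": 0.0203}, {"dx": 0.03, "dy": 0.0203}, {"dx": 0.03, "dy": 0.0203}, {"dx": 0.03, "dy": 0.0203}, {"dx": 0.03, "dy": 0.0203}, {"dx": 0.03, "dy": 0.0203}], "hand": 1}}

```text
schema error: expected keys dx, dy, dz, rx, ry, rz
```

Call:
{"fn": "apply_moves", "kwargs": {"plan": [{"dx": 0.03, "dy": 0.0203}, {"dx": 0.03, "dy": 0.0203}, {"dx": 0.03, "dy": 0.0203}, {"dx": 0.03, "dy": 0.0203}, {"dx": 0.03, "dy": 0.0203}, {"dx": 0.03, "dy": 0.0203}, {"dx": 0.03, "dy": 0.0203}, {"dx": 0.03, "dy": 0.0203}, {"dx": 0.03, "dy": 0.0203}, {"dx": 0.03, "dy": 0.0203}, {"dx": 0.03, "dy": 0.0203}, {"dx": 0.03, "dy": 0.0203}, {"dx": 0.03, "dy": 0.0203}, {"dx": 0.03, "dy": 0.0203}, {"dx": 0.03, "dy": 0.0203}, {"dx": 0.03, "dy": 0.0203}, {}, {}]}}

```text
schema error: expected keys dx, dy, dz, rx, ry, rz
```

```bash
cat >> h.py <<'E'
import sys
def to(x,y,z,yaw=4.6):
    """print tool-frame shift (mm) and turn needed to bring TCP to x,y,z (mm), pointing down, tool y at yaw"""
    from scipy.spatial.transform import Rotation as Ro
    s=manip.state(); R=s["tcp_rot"]; a=np.radians(yaw); c,n=np.cos(a),np.sin(a)
    G=np.array([[-n,c,0],[c,n,0],[0,0,-1]]).T
    print("t",round(s["clock"],2),"pos",np.round(1000*s["tool_pos"],1),"shift",np.round(G.T@(np.array([x,y,z])-1000*s["tool_pos"]),1),"turn",np.round(Ro.from_matrix(R.T@G).as_rotvec(True),2),"F",np.round(s["contact_force"],1),"w",round(85*s["width"],1),"gf",round(s["gripper_force"],1))
E
python3 -c "
from h import *
to(618.5,185,83)"
```

```text
t 0.1 pos [ 173.1 -600.   244.3] shift [746.8 506.9 161.3] turn [ -0.08  -0.08 -78.51] F [ 0.5 -0.5  0.5] w 84.8 gf 0.0
```

Call:
{"fn": "apply_moves", "kwargs": {"plan": [{"dx": 0, "dy": 0, "dz": 0, "rx": 0, "ry": 0, "rz": -7.14}, {"dx": 0, "dy": 0, "dz": 0, "rx": 0, "ry": 0, "rz": -7.14}, {"dx": 0, "dy": 0, "dz": 0, "rx": 0, "ry": 0, "rz": -7.14}, {"dx": 0, "dy": 0, "dz": 0, "rx": 0, "ry": 0, "rz": -7.14}, {"dx": 0, "dy": 0, "dz": 0, "rx": 0, "ry": 0, "rz": -7.14}, {"dx": 0, "dy": 0, "dz": 0, "rx": 0, "ry": 0, "rz": -7.14}, {"dx": 0, "dy": 0, "dz": 0, "rx": 0, "ry": 0, "rz": -7.14}, {"dx": 0, "dy": 0, "dz": 0, "rx": 0, "ry": 0, "rz": -7.14}, {"dx": 0, "dy": 0, "dz": 0, "rx": 0, "ry": 0, "rz": -7.14}, {"dx": 0, "dy": 0, "dz": 0, "rx": 0, "ry": 0, "rz": -7.14}, {"dx": 0, "dy": 0, "dz": 0, "rx": 0, "ry": 0, "rz": -7.14}, {"dx": 0.03, "dy": 0.0203, "dz": 0, "rx": 0, "ry": 0, "rz": 0}, {"dx": 0.03, "dy": 0.0203, "dz": 0, "rx": 0, "ry": 0, "rz": 0}, {"dx": 0.03, "dy": 0.0203, "dz": 0, "rx": 0, "ry": 0, "rz": 0}, {"dx": 0.03, "dy": 0.0203, "dz": 0, "rx": 0, "ry": 0, "rz": 0}, {"dx": 0.03, "dy": 0.0203, "dz": 0, "rx": 0, "ry": 0, "rz": 0}, {"dx": 0.03, "dy": 0.0203, "dz": 0, "rx": 0, "ry": 0, "rz": 0}, {"dx": 0.03, "dy": 0.0203, "dz": 0, "rx": 0, "ry": 0, "rz": 0}, {"dx": 0.03, "dy": 0.0203, "dz": 0, "rx": 0, "ry": 0, "rz": 0}, {"dx": 0.03, "dy": 0.0203, "dz": 0, "rx": 0, "ry": 0, "rz": 0}], "hand": 1, "force": 30}}

```text
clock: 1.77
tool_pos: [0.3338, -0.3148, 0.245]
tcp_rot: [[-0.08, 0.997, -0.0], [0.997, 0.08, 0.0], [0.0, -0.0, -1.0]]
contact_force: [0.0, -0.5, -0.1]
width: 1.0
gripper_force: 0.0
```

Call:
{"fn": "apply_moves", "kwargs": {"plan": [{"dx": 0.03, "dy": 0.0203, "dz": 0, "rx": 0, "ry": 0, "rz": 0}, {"dx": 0.03, "dy": 0.0203, "dz": 0, "rx": 0, "ry": 0, "rz": 0}, {"dx": 0.03, "dy": 0.0203, "dz": 0, "rx": 0, "ry": 0, "rz": 0}, {"dx": 0.03, "dy": 0.0203, "dz": 0, "rx": 0, "ry": 0, "rz": 0}, {"dx": 0.03, "dy": 0.0203, "dz": 0, "rx": 0, "ry": 0, "rz": 0}, {"dx": 0.03, "dy": 0.0203, "dz": 0, "rx": 0, "ry": 0, "rz": 0}, {"dx": 0.03, "dy": 0.0203, "dz": 0, "rx": 0, "ry": 0, "rz": 0}, {"dx": 0.03, "dy": 0.0203, "dz": 0, "rx": 0, "ry": 0, "rz": 0}, {"dx": 0.03, "dy": 0.0203, "dz": 0, "rx": 0, "ry": 0, "rz": 0}, {"dx": 0.03, "dy": 0.0203, "dz": 0, "rx": 0, "ry": 0, "rz": 0}, {"dx": 0.03, "dy": 0.0203, "dz": 0, "rx": 0, "ry": 0, "rz": 0}, {"dx": 0.03, "dy": 0.0203, "dz": 0, "rx": 0, "ry": 0, "rz": 0}, {"dx": 0.03, "dy": 0.0203, "dz": 0, "rx": 0, "ry": 0, "rz": 0}, {"dx": 0.03, "dy": 0.0203, "dz": 0, "rx": 0, "ry": 0, "rz": 0}, {"dx": 0.03, "dy": 0.0203, "dz": 0, "rx": 0, "ry": 0, "rz": 0}, {"dx": 0.03, "dy": 0.0203, "dz": 0, "rx": 0, "ry": 0, "rz": 0}, {"dx": 0, "dy": 0, "dz": 0, "rx": 0, "ry": 0, "rz": 0}, {"dx": 0, "dy": 0, "dz": 0, "rx": 0, "ry": 0, "rz": 0}]}}

```text
clock: 3.27
tool_pos: [0.6183, 0.1897, 0.2437]
tcp_rot: [[-0.084, 0.997, -0.002], [0.997, 0.084, -0.0], [-0.0, -0.002, -1.0]]
contact_force: [0.1, -0.2, 0.5]
width: 1.002
gripper_force: 0.0
```

```bash
python3 -c "
from h import *
to(618.5,185,83)"
```

```text
t 3.27 pos [618.3 189.7 243.7] shift [ -4.7  -0.2 160.7] turn [-0.14  0.02  0.19] F [ 0.1 -0.2  0.5] w 85.2 gf 0.0
```

Call:
{"fn": "apply_moves", "kwargs": {"plan": [{"dx": -0.004, "dy": 0, "dz": 0.035, "rx": 0, "ry": 0, "rz": 0}, {"dx": 0, "dy": 0, "dz": 0.035, "rx": 0, "ry": 0, "rz": 0}, {"dx": 0, "dy": 0, "dz": 0.035, "rx": 0, "ry": 0, "rz": 0}, {"dx": 0, "dy": 0, "dz": 0.03, "rx": 0, "ry": 0, "rz": 0}, {"dx": 0, "dy": 0, "dz": 0.025, "rx": 0, "ry": 0, "rz": 0}, {"dx": 0, "dy": 0, "dz": 0, "rx": 0, "ry": 0, "rz": 0}, {"dx": 0, "dy": 0, "dz": 0, "rx": 0, "ry": 0, "rz": 0}]}}

```text
clock: 3.85
tool_pos: [0.6172, 0.1827, 0.0839]
tcp_rot: [[-0.08, 0.997, -0.004], [0.997, 0.08, -0.001], [-0.001, -0.004, -1.0]]
contact_force: [0.5, -0.1, 0.8]
width: 0.998
gripper_force: 0.0
```

Call:
{"fn": "apply_moves", "kwargs": {"plan": [{"dx": 0, "dy": 0, "dz": 0, "rx": 0, "ry": 0, "rz": 0}, {"dx": 0, "dy": 0, "dz": 0, "rx": 0, "ry": 0, "rz": 0}, {"dx": 0, "dy": 0, "dz": 0, "rx": 0, "ry": 0, "rz": 0}, {"dx": 0, "dy": 0, "dz": 0, "rx": 0, "ry": 0, "rz": 0}, {"dx": 0, "dy": 0, "dz": 0, "rx": 0, "ry": 0, "rz": 0}, {"dx": 0, "dy": 0, "dz": 0, "rx": 0, "ry": 0, "rz": 0}, {"dx": 0, "dy": 0, "dz": 0, "rx": 0, "ry": 0, "rz": 0}, {"dx": 0, "dy": 0, "dz": 0, "rx": 0, "ry": 0, "rz": 0}], "hand": -1, "force": 30}}

```text
clock: 4.52
tool_pos: [0.6203, 0.1842, 0.0879]
tcp_rot: [[-0.081, 0.997, 0.004], [0.997, 0.081, 0.0], [0.0, 0.004, -1.0]]
contact_force: [-1.7, -0.3, 6.0]
width: 0.539
gripper_force: 31.4
```

```bash
python3 -c "
from h import *
to(516,388,53)"
```

```text
t 4.52 pos [620.3 184.2  87.9] shift [211.6 -87.6  34.9] turn [ 0.2  -0.    0.04] F [-1.7 -0.3  6. ] w 45.8 gf 31.4
```

Call:
{"fn": "apply_moves", "kwargs": {"plan": [{"dx": 0, "dy": 0, "dz": -0.02, "rx": 0, "ry": 0, "rz": 0}, {"dx": 0, "dy": 0, "dz": -0.035, "rx": 0, "ry": 0, "rz": 0}, {"dx": 0, "dy": 0, "dz": -0.035, "rx": 0, "ry": 0, "rz": 0}, {"dx": 0.0302, "dy": -0.0125, "dz": 0, "rx": 0, "ry": 0, "rz": 0}, {"dx": 0.0302, "dy": -0.0125, "dz": 0, "rx": 0, "ry": 0, "rz": 0}, {"dx": 0.0302, "dy": -0.0125, "dz": 0, "rx": 0, "ry": 0, "rz": 0}, {"dx": 0.0302, "dy": -0.0125, "dz": 0, "rx": 0, "ry": 0, "rz": 0}, {"dx": 0.0302, "dy": -0.0125, "dz": 0, "rx": 0, "ry": 0, "rz": 0}, {"dx": 0.0302, "dy": -0.0125, "dz": 0, "rx": 0, "ry": 0, "rz": 0}, {"dx": 0.0302, "dy": -0.0125, "dz": 0, "rx": 0, "ry": 0, "rz": 0}, {"dx": 0, "dy": 0, "dz": 0.035, "rx": 0, "ry": 0, "rz": 0}, {"dx": 0, "dy": 0, "dz": 0.035, "rx": 0, "ry": 0, "rz": 0}, {"dx": 0, "dy": 0, "dz": 0.02, "rx": 0, "ry": 0, "rz": 0}, {"dx": 0, "dy": 0, "dz": 0, "rx": 0, "ry": 0, "rz": 0}, {"dx": 0, "dy": 0, "dz": 0, "rx": 0, "ry": 0, "rz": 0}]}}

```text
clock: 5.77
tool_pos: [0.5136, 0.3872, 0.0844]
tcp_rot: [[-0.081, 0.997, -0.003], [0.997, 0.081, -0.001], [-0.001, -0.003, -1.0]]
contact_force: [0.2, 0.2, -0.7]
width: 0.536
gripper_force: 31.4
```

```bash
python3 -c "
from h import *
to(516,388,59)"
```

```text
t 5.77 pos [513.6 387.2  84.4] shift [ 0.6  2.5 25.4] turn [-0.15  0.07  0.04] F [ 0.2  0.2 -0.7] w 45.6 gf 31.4
```

Call:
{"fn": "apply_moves", "kwargs": {"plan": [{"dx": 0, "dy": 0.002, "dz": 0.012, "rx": 0, "ry": 0, "rz": 0}, {"dx": 0, "dy": 0, "dz": 0.01, "rx": 0, "ry": 0, "rz": 0}, {"dx": 0, "dy": 0, "dz": 0.004, "rx": 0, "ry": 0, "rz": 0}, {"dx": 0, "dy": 0, "dz": 0, "rx": 0, "ry": 0, "rz": 0}, {"dx": 0, "dy": 0, "dz": 0, "rx": 0, "ry": 0, "rz": 0}]}}

```text
clock: 6.18
tool_pos: [0.5166, 0.3877, 0.0593]
tcp_rot: [[-0.08, 0.997, -0.0], [0.997, 0.08, -0.0], [-0.0, -0.0, -1.0]]
contact_force: [0.6, 0.3, -1.2]
width: 0.531
gripper_force: 31.5
```

Call:
{"fn": "apply_moves", "kwargs": {"plan": [{"dx": 0, "dy": 0, "dz": 0, "rx": 0, "ry": 0, "rz": 0}, {"dx": 0, "dy": 0, "dz": 0, "rx": 0, "ry": 0, "rz": 0}, {"dx": 0, "dy": 0, "dz": 0, "rx": 0, "ry": 0, "rz": 0}, {"dx": 0, "dy": 0, "dz": 0, "rx": 0, "ry": 0, "rz": 0}, {"dx": 0, "dy": 0, "dz": -0.02, "rx": 0, "ry": 0, "rz": 0}, {"dx": 0, "dy": 0, "dz": -0.035, "rx": 0, "ry": 0, "rz": 0}, {"dx": 0, "dy": 0, "dz": -0.035, "rx": 0, "ry": 0, "rz": 0}, {"dx": 0, "dy": 0, "dz": -0.035, "rx": 0, "ry": 0, "rz": 0}], "hand": 0.5}}

```text
clock: 6.85
tool_pos: [0.5162, 0.3877, 0.1856]
tcp_rot: [[-0.081, 0.997, -0.001], [0.997, 0.081, -0.0], [-0.0, -0.001, -1.0]]
contact_force: [0.6, -0.4, 0.1]
width: 0.749
gripper_force: 0.0
```

```bash
python3 -c "
from h import *
to(632,45.5,84)"
```

```text
t 6.85 pos [516.2 387.7 185.6] shift [-350.3   88.   101.6] turn [-0.04  0.02  0.03] F [ 0.6 -0.4  0.1] w 63.6 gf 0.0
```

Call:
{"fn": "apply_moves", "kwargs": {"plan": [{"dx": -0.0389, "dy": 0.0098, "dz": 0, "rx": 0, "ry": 0, "rz": 0}, {"dx": -0.0389, "dy": 0.0098, "dz": 0, "rx": 0, "ry": 0, "rz": 0}, {"dx": -0.0389, "dy": 0.0098, "dz": 0, "rx": 0, "ry": 0, "rz": 0}, {"dx": -0.0389, "dy": 0.0098, "dz": 0, "rx": 0, "ry": 0, "rz": 0}, {"dx": -0.0389, "dy": 0.0098, "dz": 0, "rx": 0, "ry": 0, "rz": 0}, {"dx": -0.0389, "dy": 0.0098, "dz": 0, "rx": 0, "ry": 0, "rz": 0}, {"dx": -0.0389, "dy": 0.0098, "dz": 0, "rx": 0, "ry": 0, "rz": 0}, {"dx": -0.0389, "dy": 0.0098, "dz": 0, "rx": 0, "ry": 0, "rz": 0}, {"dx": -0.0389, "dy": 0.0098, "dz": 0, "rx": 0, "ry": 0, "rz": 0}, {"dx": 0, "dy": 0, "dz": 0, "rx": 0, "ry": 0, "rz": 0}, {"dx": 0, "dy": 0, "dz": 0.033, "rx": 0, "ry": 0, "rz": 0}, {"dx": 0, "dy": 0, "dz": 0.033, "rx": 0, "ry": 0, "rz": 0}, {"dx": 0, "dy": 0, "dz": 0.033, "rx": 0, "ry": 0, "rz": 0}, {"dx": 0, "dy": 0, "dz": 0, "rx": 0, "ry": 0, "rz": 0}, {"dx": 0, "dy": 0, "dz": 0, "rx": 0, "ry": 0, "rz": 0}, {"dx": 0, "dy": 0, "dz": 0, "rx": 0, "ry": 0, "rz": 0}], "hand": 1}}

```text
clock: 8.18
tool_pos: [0.6339, 0.0462, 0.0873]
tcp_rot: [[-0.081, 0.997, 0.002], [0.997, 0.081, -0.0], [-0.0, 0.002, -1.0]]
contact_force: [1.2, 0.3, -0.1]
width: 1.002
gripper_force: 0.0
```

Call:
{"fn": "apply_moves", "kwargs": {"plan": [{"dx": 0, "dy": 0, "dz": 0, "rx": 0, "ry": 0, "rz": 0}, {"dx": 0, "dy": 0, "dz": 0, "rx": 0, "ry": 0, "rz": 0}, {"dx": 0, "dy": 0, "dz": 0, "rx": 0, "ry": 0, "rz": 0}, {"dx": 0, "dy": 0, "dz": 0, "rx": 0, "ry": 0, "rz": 0}, {"dx": 0, "dy": 0, "dz": 0, "rx": 0, "ry": 0, "rz": 0}, {"dx": 0, "dy": 0, "dz": 0, "rx": 0, "ry": 0, "rz": 0}, {"dx": 0, "dy": 0, "dz": 0, "rx": 0, "ry": 0, "rz": 0}, {"dx": 0, "dy": 0, "dz": 0, "rx": 0, "ry": 0, "rz": 0}], "hand": -1, "force": 30}}

```text
clock: 8.85
tool_pos: [0.6339, 0.046, 0.0874]
tcp_rot: [[-0.081, 0.997, 0.003], [0.997, 0.081, -0.0], [-0.0, 0.003, -1.0]]
contact_force: [-1.0, 1.2, 7.1]
width: 0.534
gripper_force: 31.3
```

```bash
python3 -c "
from h import *
to(516,456,59)"
```

```text
t 8.85 pos [633.9  46.   87.4] shift [418.1 -84.6  28.4] turn [0.15 0.02 0.04] F [-1.   1.2  7.1] w 45.4 gf 31.3
```

Call:
{"fn": "apply_moves", "kwargs": {"plan": [{"dx": 0, "dy": 0, "dz": -0.02, "rx": 0, "ry": 0, "rz": 0}, {"dx": 0, "dy": 0, "dz": -0.035, "rx": 0, "ry": 0, "rz": 0}, {"dx": 0, "dy": 0, "dz": -0.035, "rx": 0, "ry": 0, "rz": 0}, {"dx": 0.038, "dy": -0.0077, "dz": 0, "rx": 0, "ry": 0, "rz": 0}, {"dx": 0.038, "dy": -0.0077, "dz": 0, "rx": 0, "ry": 0, "rz": 0}, {"dx": 0.038, "dy": -0.0077, "dz": 0, "rx": 0, "ry": 0, "rz": 0}, {"dx": 0.038, "dy": -0.0077, "dz": 0, "rx": 0, "ry": 0, "rz": 0}, {"dx": 0.038, "dy": -0.0077, "dz": 0, "rx": 0, "ry": 0, "rz": 0}, {"dx": 0.038, "dy": -0.0077, "dz": 0, "rx": 0, "ry": 0, "rz": 0}, {"dx": 0.038, "dy": -0.0077, "dz": 0, "rx": 0, "ry": 0, "rz": 0}, {"dx": 0.038, "dy": -0.0077, "dz": 0, "rx": 0, "ry": 0, "rz": 0}, {"dx": 0.038, "dy": -0.0077, "dz": 0, "rx": 0, "ry": 0, "rz": 0}, {"dx": 0.038, "dy": -0.0077, "dz": 0, "rx": 0, "ry": 0, "rz": 0}, {"dx": 0.038, "dy": -0.0077, "dz": 0, "rx": 0, "ry": 0, "rz": 0}, {"dx": 0, "dy": 0, "dz": 0, "rx": 0, "ry": 0, "rz": 0}, {"dx": 0, "dy": 0, "dz": 0, "rx": 0, "ry": 0, "rz": 0}]}}

```text
clock: 10.18
tool_pos: [0.5131, 0.4578, 0.1749]
tcp_rot: [[-0.085, 0.996, -0.0], [0.996, 0.085, -0.0], [-0.0, -0.0, -1.0]]
contact_force: [-0.3, -0.4, -2.1]
width: 0.538
gripper_force: 31.5
```

```bash
python3 -c "
from h import *
to(516,456,59)"
```

```text
t 10.18 pos [513.1 457.8 174.9] shift [ -2.    2.8 115.9] turn [-0.02  0.01  0.26] F [-0.3 -0.4 -2.1] w 45.7 gf 31.5
```

Call:
{"fn": "apply_moves", "kwargs": {"plan": [{"dx": 0, "dy": 0.002, "dz": 0.035, "rx": 0, "ry": 0, "rz": 0}, {"dx": 0, "dy": 0, "dz": 0.035, "rx": 0, "ry": 0, "rz": 0}, {"dx": 0, "dy": 0, "dz": 0.025, "rx": 0, "ry": 0, "rz": 0}, {"dx": 0, "dy": 0, "dz": 0.013, "rx": 0, "ry": 0, "rz": 0}, {"dx": 0, "dy": 0, "dz": 0.004, "rx": 0, "ry": 0, "rz": 0}, {"dx": 0, "dy": 0, "dz": 0.003, "rx": 0, "ry": 0, "rz": 0}, {"dx": 0, "dy": 0, "dz": 0, "rx": 0, "ry": 0, "rz": 0}, {"dx": 0, "dy": 0, "dz": 0, "rx": 0, "ry": 0, "rz": 0}]}}

```text
clock: 10.85
tool_pos: [0.5181, 0.4565, 0.0627]
tcp_rot: [[-0.08, 0.997, 0.003], [0.997, 0.08, 0.002], [0.002, 0.003, -1.0]]
contact_force: [-0.8, 0.9, -0.9]
width: 0.532
gripper_force: 31.5
```

Call:
{"fn": "apply_moves", "kwargs": {"plan": [{"dx": 0, "dy": 0, "dz": 0, "rx": 0, "ry": 0, "rz": 0}, {"dx": 0, "dy": 0, "dz": 0, "rx": 0, "ry": 0, "rz": 0}, {"dx": 0, "dy": 0, "dz": 0, "rx": 0, "ry": 0, "rz": 0}, {"dx": 0, "dy": 0, "dz": 0, "rx": 0, "ry": 0, "rz": 0}, {"dx": 0, "dy": 0, "dz": -0.02, "rx": 0, "ry": 0, "rz": 0}, {"dx": 0, "dy": 0, "dz": -0.035, "rx": 0, "ry": 0, "rz": 0}, {"dx": 0, "dy": 0, "dz": -0.035, "rx": 0, "ry": 0, "rz": 0}, {"dx": 0, "dy": 0, "dz": -0.035, "rx": 0, "ry": 0, "rz": 0}, {"dx": 0, "dy": 0, "dz": -0.035, "rx": 0, "ry": 0, "rz": 0}, {"dx": 0, "dy": 0, "dz": 0, "rx": 0, "ry": 0, "rz": 0}], "hand": 0.5}}

```text
clock: 11.68
tool_pos: [0.52, 0.4585, 0.231]
tcp_rot: [[-0.081, 0.997, 0.012], [0.997, 0.081, 0.009], [0.008, 0.013, -1.0]]
contact_force: [0.7, -0.2, 2.1]
width: 0.75
gripper_force: 0.0
```

```bash
cat >> h.py <<'E'
TH=np.radians(4.6); EX=np.array([np.cos(TH),np.sin(TH)]); EY=np.array([-EX[1],EX[0]]); O=636*EX+258*EY   # board frame, mm
def bf(P): q=P[...,:2]-O; return np.stack([q@EX,q@EY,P[...,2]],-1)
def wf(x,y): return O+x*EX+y*EY
def wedge(W):
    """heel centre and tip-direction angle from top-view cloud (m)"""
    P=W.reshape(-1,3)*1000; P=P[~np.isnan(P[:,0])]
    m=(P[:,0]>540)&(P[:,0]<700)&(P[:,1]>-400)&(P[:,1]<-140)&(P[:,2]>9)&(P[:,2]<70)
    H=P[m&(P[:,2]>56)]; r=cv2.minAreaRect(P[m][:,:2].astype(np.float32)); Q=P[m]
    hc=np.array(cv2.minAreaRect(H[:,:2].astype(np.float32))[0])
    # centre line by slices
    sl=[( (np.percentile(Q[abs(Q[:,1]-y)<6,0],4)+np.percentile(Q[abs(Q[:,1]-y)<6,0],96))/2,y) for y in np.arange(Q[:,1].min()+15,Q[:,1].max()-15,10)]
    k=np.polyfit([s[1] for s in sl],[s[0] for s in sl],1); print("heel",hc,H[:,:2].mean(0),"rect",r,"dir deg",90-np.degrees(np.arctan(k[0])),"line x at heel",np.polyval(k,hc[1]))
E
python3 -c "
from h import *
p,d,W=cloud('top','top1'); wedge(W)
z=np.load('pics/top0.npz'); wedge(to_w(z['d'],z['K'],z['R'],z['t']))
to(607,-311,100)"
```

```text
heel [ 607.55786133 -311.3052063 ] [ 607.32884856 -310.82920335] rect ((610.4324951171875, -236.9493408203125), (195.25515747070312, 51.20281982421875), 87.64478302001953) dir deg 87.07121693153218 line x at heel 606.0130902210119
heel [ 607.32873535 -311.38186646] [ 607.13498579 -310.6802881 ] rect ((610.3735961914062, -237.29714965820312), (194.97837829589844, 51.094356536865234), 87.62857055664062) dir deg 87.10626856036401 line x at heel 606.050611919846
t 11.73 pos [519.1 457.9 227.3] shift [-773.4   26.   127.3] turn [ 0.56 -0.32  0.04] F [-0.6  0.6  0.5] w 63.8 gf 0.0
```

View pics/top1.png

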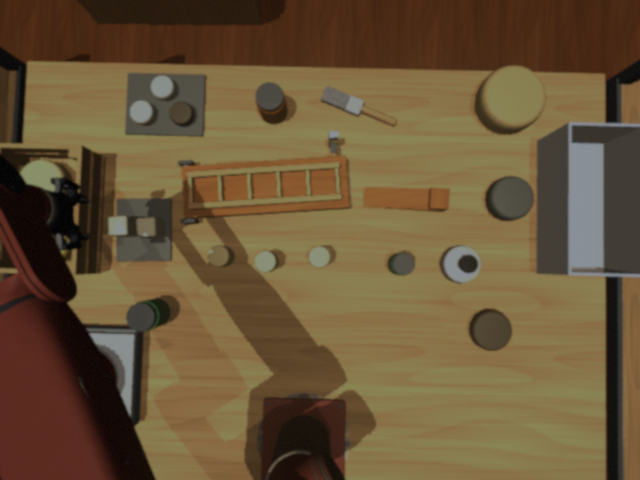

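The top view shows both bricks on the slate, (119,226) and (147,228), the board empty, and the wedge unmoved at (365..448,198). Next is the wedge.

Call:
{"fn": "apply_moves", "kwargs": {"plan": [{"dx": -0.0407, "dy": 0.0014, "dz": 0, "rx": 0, "ry": 0, "rz": 0}, {"dx": -0.0407, "dy": 0.0014, "dz": 0, "rx": 0, "ry": 0, "rz": 0}, {"dx": -0.0407, "dy": 0.0014, "dz": 0, "rx": 0, "ry": 0, "rz": 0}, {"dx": -0.0407, "dy": 0.0014, "dz": 0, "rx": 0, "ry": 0, "rz": 0}, {"dx": -0.0407, "dy": 0.0014, "dz": 0, "rx": 0, "ry": 0, "rz": 0}, {"dx": -0.0407, "dy": 0.0014, "dz": 0, "rx": 0, "ry": 0, "rz": 0}, {"dx": -0.0407, "dy": 0.0014, "dz": 0, "rx": 0, "ry": 0, "rz": 0}, {"dx": -0.0407, "dy": 0.0014, "dz": 0, "rx": 0, "ry": 0, "rz": 0}, {"dx": -0.0407, "dy": 0.0014, "dz": 0, "rx": 0, "ry": 0, "rz": 0}, {"dx": -0.0407, "dy": 0.0014, "dz": 0, "rx": 0, "ry": 0, "rz": 0}, {"dx": -0.0407, "dy": 0.0014, "dz": 0, "rx": 0, "ry": 0, "rz": 0}, {"dx": -0.0407, "dy": 0.0014, "dz": 0, "rx": 0, "ry": 0, "rz": 0}, {"dx": -0.0407, "dy": 0.0014, "dz": 0, "rx": 0, "ry": 0, "rz": 0}, {"dx": -0.0407, "dy": 0.0014, "dz": 0, "rx": 0, "ry": 0, "rz": 0}, {"dx": -0.0407, "dy": 0.0014, "dz": 0, "rx": 0, "ry": 0, "rz": 0}, {"dx": -0.0407, "dy": 0.0014, "dz": 0, "rx": 0, "ry": 0, "rz": 0}, {"dx": -0.0407, "dy": 0.0014, "dz": 0, "rx": 0, "ry": 0, "rz": 0}, {"dx": -0.0407, "dy": 0.0014, "dz": 0, "rx": 0, "ry": 0, "rz": 0}, {"dx": -0.0407, "dy": 0.0014, "dz": 0, "rx": 0, "ry": 0, "rz": 0}, {"dx": 0, "dy": 0, "dz": 0, "rx": 0, "ry": 0, "rz": 7.1}], "hand": 1}}

```text
clock: 13.4
tool_pos: [0.6041, -0.32, 0.2183]
tcp_rot: [[0.047, 0.999, -0.002], [0.999, -0.047, -0.002], [-0.002, -0.001, -1.0]]
contact_force: [0.1, 0.7, 1.0]
width: 1.002
gripper_force: 0.0
```

Call:
{"fn": "apply_moves", "kwargs": {"plan": [{"dx": 0, "dy": 0, "dz": 0.04, "rx": 0, "ry": 0, "rz": 0}, {"dx": 0, "dy": 0, "dz": 0.04, "rx": 0, "ry": 0, "rz": 0}, {"dx": 0, "dy": 0, "dz": 0.02, "rx": 0, "ry": 0, "rz": 0}, {"dx": 0, "dy": 0, "dz": 0, "rx": 0, "ry": 0, "rz": 0}, {"dx": 0, "dy": 0, "dz": 0, "rx": 0, "ry": 0, "rz": 0}]}}

```text
clock: 13.82
tool_pos: [0.6041, -0.3118, 0.1179]
tcp_rot: [[0.043, 0.999, -0.004], [0.999, -0.043, 0.003], [0.003, -0.004, -1.0]]
contact_force: [-0.0, -1.3, 1.0]
width: 1.002
gripper_force: 0.0
```

```bash
python3 -c "
from h import *
to(607.4,-311.3,36,-2.6)
p,d,W=cloud('scene'); P=W.reshape(-1,3)*1000; H=P[(abs(P[:,0]-607)<60)&(abs(P[:,1]+311)<60)&(P[:,2]>58)&(P[:,2]<69)]; print('heel scene',cv2.minAreaRect(H[:,:2].astype(np.float32)),len(H))"
```

```text
t 13.82 pos [ 604.1 -311.8  117.9] shift [ 0.6  3.3 81.9] turn [-0.23 -0.14  0.13] F [-0.  -1.3  1. ] w 85.1 gf 0.0
heel scene ((606.6732177734375, -313.23333740234375), (48.81903839111328, 55.980125427246094), 89.22046661376953) 214
```

Wedge unmoved. I'll descend and grip the heel.

Call:
{"fn": "apply_moves", "kwargs": {"plan": [{"dx": 0, "dy": 0.003, "dz": 0.03, "rx": 0, "ry": 0, "rz": 0}, {"dx": 0, "dy": 0, "dz": 0.03, "rx": 0, "ry": 0, "rz": 0}, {"dx": 0, "dy": 0, "dz": 0.02, "rx": 0, "ry": 0, "rz": 0}, {"dx": 0, "dy": 0, "dz": 0, "rx": 0, "ry": 0, "rz": 0}, {"dx": 0, "dy": 0, "dz": 0, "rx": 0, "ry": 0, "rz": 0}]}}

```text
clock: 14.28
tool_pos: [0.6091, -0.3131, 0.0417]
tcp_rot: [[0.043, 0.999, 0.001], [0.999, -0.043, -0.001], [-0.001, 0.001, -1.0]]
contact_force: [1.5, -0.2, 0.5]
width: 1.001
gripper_force: 0.0
```

Call:
{"fn": "apply_moves", "kwargs": {"plan": [{"dx": 0, "dy": 0, "dz": 0, "rx": 0, "ry": 0, "rz": 0}, {"dx": 0, "dy": 0, "dz": 0, "rx": 0, "ry": 0, "rz": 0}, {"dx": 0, "dy": 0, "dz": 0, "rx": 0, "ry": 0, "rz": 0}, {"dx": 0, "dy": 0, "dz": 0, "rx": 0, "ry": 0, "rz": 0}, {"dx": 0, "dy": 0, "dz": 0, "rx": 0, "ry": 0, "rz": 0}, {"dx": 0, "dy": 0, "dz": 0, "rx": 0, "ry": 0, "rz": 0}, {"dx": 0, "dy": 0, "dz": 0, "rx": 0, "ry": 0, "rz": 0}], "hand": -1, "force": 60}}

```text
clock: 14.87
tool_pos: [0.6101, -0.3141, 0.0435]
tcp_rot: [[0.043, 0.999, 0.004], [0.999, -0.043, -0.003], [-0.003, 0.004, -1.0]]
contact_force: [-0.7, 0.2, 6.3]
width: 0.578
gripper_force: 63.0
```

```bash
python3 -c "
from h import *
x,y=wf(0,-617); print(x,y,manip.state()['tool_pos'],manip.state()['contact_force'])
to(x,y,40,-2.6); to(x,y,40)"
```

```text
662.7427805322335 -306.8371014926384 [ 0.61013764 -0.31405196  0.04347523] [-0.66269195  0.20703918  6.28345773]
t 14.87 pos [ 610.1 -314.1   43.5] shift [ 9.6 52.2  3.5] turn [0.22 0.15 0.14] F [-0.7  0.2  6.3] w 49.2 gf 63.0
t 14.87 pos [ 610.1 -314.1   43.5] shift [ 3.  53.   3.5] turn [ 0.21  0.16 -7.06] F [-0.7  0.2  6.3] w 49.2 gf 63.0
```

Call:
{"fn": "apply_moves", "kwargs": {"plan": [{"dx": 0, "dy": 0, "dz": -0.008, "rx": 0, "ry": 0, "rz": 0}, {"dx": -0.005, "dy": 0, "dz": 0, "rx": 0, "ry": 0, "rz": 0}, {"dx": 0, "dy": 0, "dz": 0, "rx": 0, "ry": 0, "rz": -3.5}, {"dx": 0, "dy": 0, "dz": 0, "rx": 0, "ry": 0, "rz": -3.6}, {"dx": 0, "dy": 0.018, "dz": 0, "rx": 0, "ry": 0, "rz": 0}, {"dx": 0, "dy": 0.018, "dz": 0, "rx": 0, "ry": 0, "rz": 0}, {"dx": 0, "dy": 0.017, "dz": 0, "rx": 0, "ry": 0, "rz": 0}, {"dx": 0, "dy": 0, "dz": 0, "rx": 0, "ry": 0, "rz": 0}, {"dx": 0, "dy": 0, "dz": 0, "rx": 0, "ry": 0, "rz": 0}, {"dx": 0, "dy": 0, "dz": 0, "rx": 0, "ry": 0, "rz": 0}]}}

```text
clock: 15.7
tool_pos: [0.6603, -0.3136, 0.0477]
tcp_rot: [[-0.081, 0.997, -0.001], [0.997, 0.081, 0.0], [0.001, -0.001, -1.0]]
contact_force: [-1.3, -0.2, -2.5]
width: 0.574
gripper_force: 63.1
```

```bash
python3 -c "
from h import *
x,y=wf(0,-617)
to(x,y,40)
p,d,W=cloud('top','top2'); wedge(W)
c,d,W=cloud('scene','scene2')
cv2.imwrite('pics/c2.png',np.hstack([cv2.resize(p[130:290,310:470,::-1],(400,400)),cv2.resize(c[210:350,180:320,::-1],(400,400))]))"
```

```text
t 15.7 pos [ 660.3 -313.6   47.7] shift [6.5 3.  7.7] turn [-0.07 -0.03  0.03] F [-1.3 -0.2 -2.5] w 48.7 gf 63.1
heel [0. 0.] [nan nan] rect ((651.025390625, -210.81539916992188), (51.47170639038086, 145.84017944335938), 5.811682224273682) dir deg 97.44340465985368 line x at heel 623.278282541548h.py:34: RuntimeWarning: Mean of empty slice.
  k=np.polyfit([s[1] for s in sl],[s[0] for s in sl],1); print("heel",hc,H[:,:2].mean(0),"rect",r,"dir deg",90-np.degrees(np.arctan(k[0])),"line x at heel",np.polyval(k,hc[1]))
  ret = um.true_divide(
```

View pics/c2.png

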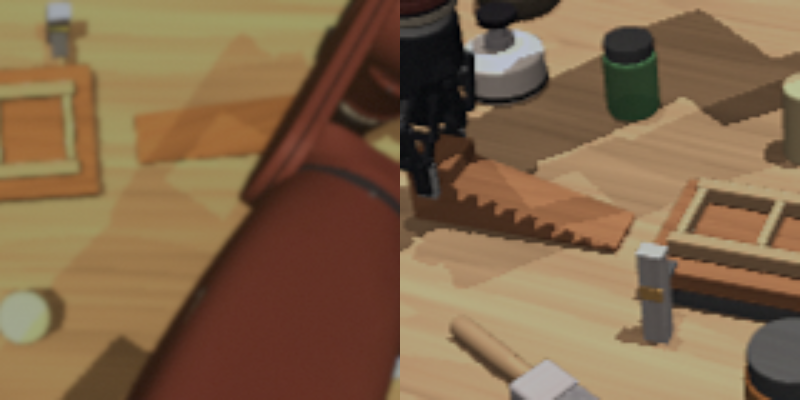

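The crop shows the wedge gripped and lined up with the board, its tip just short of the free end. I'll lower it and push it in, stopping short of the final depth.

Call:
{"fn": "apply_moves", "kwargs": {"plan": [{"dx": 0, "dy": 0.003, "dz": 0.005, "rx": 0, "ry": 0, "rz": 0}, {"dx": 0.02, "dy": 0, "dz": 0, "rx": 0, "ry": 0, "rz": 0}, {"dx": 0.02, "dy": 0, "dz": 0, "rx": 0, "ry": 0, "rz": 0}, {"dx": 0.02, "dy": 0, "dz": 0, "rx": 0, "ry": 0, "rz": 0}, {"dx": 0.015, "dy": 0, "dz": 0, "rx": 0, "ry": 0, "rz": 0}, {"dx": 0.015, "dy": 0, "dz": 0, "rx": 0, "ry": 0, "rz": 0}, {"dx": 0.015, "dy": 0, "dz": 0, "rx": 0, "ry": 0, "rz": 0}, {"dx": 0.015, "dy": 0, "dz": 0, "rx": 0, "ry": 0, "rz": 0}, {"dx": 0.01, "dy": 0, "dz": 0, "rx": 0, "ry": 0, "rz": 0}, {"dx": 0.01, "dy": 0, "dz": 0, "rx": 0, "ry": 0, "rz": 0}, {"dx": 0, "dy": 0, "dz": 0, "rx": 0, "ry": 0, "rz": 0}, {"dx": 0, "dy": 0, "dz": 0, "rx": 0, "ry": 0, "rz": 0}]}}

```text
clock: 16.8
tool_pos: [0.6529, -0.1718, 0.0435]
tcp_rot: [[-0.081, 0.997, -0.0], [0.997, 0.081, 0.002], [0.002, -0.0, -1.0]]
contact_force: [-0.9, 5.4, 2.3]
width: 0.582
gripper_force: 63.8
```

```bash
cat >> h.py <<'E'
def level(n=6):
    """board edge height at y=-370 vs pointer top, averaged over frames, per camera"""
    for cam in("top","scene"):
        B=[];Pt=[]
        for _ in range(n):
            p,d,W=cloud(cam); q=bf(W.reshape(-1,3)*1000); q=q[~np.isnan(q[:,0])]
            B.append(q[(q[:,0]>49)&(q[:,0]<62)&(q[:,1]>-395)&(q[:,1]<-20)&(q[:,2]>20)&(q[:,2]<75)])
            Pt.append(q[(q[:,0]>70)&(q[:,0]<93)&(abs(q[:,1]+370)<12)&(q[:,2]>46)&(q[:,2]<66)])
        B=np.vstack(B);Pt=np.vstack(Pt)
        k=np.polyfit(B[:,1],B[:,2],1)
        for _ in range(5):
            r=B[:,2]-np.polyval(k,B[:,1]); s=abs(r)<4; k=np.polyfit(B[s,1],B[s,2],1)
        h=np.histogram(Pt[:,2],np.arange(46,67))[0]
        print(cam,"edge@-370",round(np.polyval(k,-370),2),"@0",round(k[1],2),"slope deg",round(np.degrees(np.arctan(k[0])),2),"pointer top med",round(np.median(Pt[:,2]),2),"mean y",Pt[:,1].mean().round(1),len(Pt),h.tolist())
E
python3 -c "
from h import *
to(*wf(0,-464),43)
level()"
```

```text
t 16.8 pos [ 652.9 -171.8   43.5] shift [17.6 -1.   0.5] turn [-0.   -0.14  0.07] F [-0.9  5.4  2.3] w 49.4 gf 63.8
top edge@-370 50.32 @0 38.38 slope deg -1.85 pointer top med 54.58 mean y -368.8 377 [1, 0, 2, 4, 11, 12, 45, 70, 72, 68, 41, 22, 17, 9, 2, 1, 0, 0, 0, 0]
scene edge@-370 50.17 @0 38.05 slope deg -1.88 pointer top med 54.74 mean y -365.1 74 [0, 0, 0, 1, 2, 2, 5, 13, 23, 17, 6, 5, 0, 0, 0, 0, 0, 0, 0, 0]
```

Call:
{"fn": "apply_moves", "kwargs": {"plan": [{"dx": 0.006, "dy": 0, "dz": 0, "rx": 0, "ry": 0, "rz": 0}, {"dx": 0.006, "dy": 0, "dz": 0, "rx": 0, "ry": 0, "rz": 0}, {"dx": 0, "dy": 0, "dz": 0, "rx": 0, "ry": 0, "rz": 0}, {"dx": 0, "dy": 0, "dz": 0, "rx": 0, "ry": 0, "rz": 0}, {"dx": 0, "dy": 0, "dz": 0, "rx": 0, "ry": 0, "rz": 0}]}}

```text
clock: 17.82
tool_pos: [0.6521, -0.1624, 0.0435]
tcp_rot: [[-0.08, 0.997, 0.001], [0.997, 0.08, -0.0], [-0.001, 0.001, -1.0]]
contact_force: [0.4, -2.9, 0.9]
width: 0.581
gripper_force: 63.1
```

```bash
python3 -c "
from h import *
to(*wf(0,-464),43)
level(8)"
```

```text
t 17.82 pos [ 652.1 -162.4   43.5] shift [ 8.1 -0.9  0.5] turn [0.04 0.03 0.  ] F [ 0.4 -2.9  0.9] w 49.4 gf 63.1
top edge@-370 52.49 @0 38.45 slope deg -2.17 pointer top med 54.65 mean y -368.7 505 [0, 0, 1, 7, 11, 26, 60, 89, 90, 88, 64, 34, 21, 11, 3, 0, 0, 0, 0, 0]
scene edge@-370 52.62 @0 38.0 slope deg -2.26 pointer top med 54.46 mean y -365.0 100 [0, 0, 0, 0, 2, 5, 10, 15, 35, 12, 12, 7, 2, 0, 0, 0, 0, 0, 0, 0]
```

Call:
{"fn": "apply_moves", "kwargs": {"plan": [{"dx": 0.002, "dy": 0, "dz": 0, "rx": 0, "ry": 0, "rz": 0}, {"dx": 0, "dy": 0, "dz": 0, "rx": 0, "ry": 0, "rz": 0}, {"dx": 0, "dy": 0, "dz": 0, "rx": 0, "ry": 0, "rz": 0}]}}

```text
clock: 18.87
tool_pos: [0.6518, -0.1603, 0.0435]
tcp_rot: [[-0.081, 0.997, 0.0], [0.997, 0.081, -0.001], [-0.001, 0.0, -1.0]]
contact_force: [0.8, -5.3, 0.3]
width: 0.581
gripper_force: 63.2
```

Call:
{"fn": "apply_moves", "kwargs": {"plan": [{"dx": 0, "dy": 0, "dz": 0, "rx": 0, "ry": 0, "rz": 0}, {"dx": 0, "dy": 0, "dz": 0, "rx": 0, "ry": 0, "rz": 0}, {"dx": 0, "dy": 0, "dz": 0, "rx": 0, "ry": 0, "rz": 0}, {"dx": 0, "dy": 0, "dz": 0, "rx": 0, "ry": 0, "rz": 0}, {"dx": 0, "dy": 0, "dz": 0, "rx": 0, "ry": 0, "rz": 0}, {"dx": 0, "dy": 0, "dz": -0.03, "rx": 0, "ry": 0, "rz": 0}, {"dx": 0, "dy": 0, "dz": -0.04, "rx": 0, "ry": 0, "rz": 0}, {"dx": 0, "dy": 0, "dz": -0.04, "rx": 0, "ry": 0, "rz": 0}, {"dx": 0, "dy": 0, "dz": -0.04, "rx": 0, "ry": 0, "rz": 0}, {"dx": 0, "dy": 0, "dz": 0, "rx": 0, "ry": 0, "rz": 0}], "hand": 0.7}}

```text
clock: 19.7
tool_pos: [0.6565, -0.1612, 0.2046]
tcp_rot: [[-0.081, 0.997, 0.015], [0.997, 0.081, -0.005], [-0.007, 0.015, -1.0]]
contact_force: [1.1, -1.3, 2.2]
width: 0.847
gripper_force: 0.0
```

```bash
python3 -c "
from h import *
level(8)
p,d,W=cloud('top','top3'); W=W.copy()
for k,b in {'tr0':(205,235,240,270),'tr1':(252,280,245,275),'tr2':(305,333,243,270)}.items(): print(k,*blob(W,b,.07,.09))
to(457.7,-24.6,150)"
```

```text
top edge@-370 52.95 @0 38.44 slope deg -2.25 pointer top med 54.71 mean y -368.8 501 [0, 0, 3, 6, 18, 41, 51, 70, 94, 77, 57, 44, 26, 8, 4, 2, 0, 0, 0, 0]
scene edge@-370 53.16 @0 38.09 slope deg -2.33 pointer top med 54.64 mean y -365.2 100 [0, 0, 0, 0, 5, 5, 10, 16, 30, 19, 8, 7, 0, 0, 0, 0, 0, 0, 0, 0]
tr0 373 [453.5 215.9] [50.  51.3] 1.6 79.8 [453.7 213.8]
tr1 370 [443.5 103.1] [47.5 50.1] 1.6 79.9 [443.6 103. ]
tr2 131 [465.  -10.8] [18.8 48.9] 63.2 79.4 [464.1 -11.8]
t 20.55 pos [ 651.7 -159.8  193.3] shift [ 150.4 -182.5   43.3] turn [0.   0.   0.03] F [1.2 0.6 0.2] w 72.3 gf 0.0
```

Board edge at 53.05 mm, pointer middle at 53.15 mm, so the board is on the mark. Now the truckles, starting with tr2 to cell 3.

Call:
{"fn": "apply_moves", "kwargs": {"plan": [{"dx": 0.025, "dy": -0.0304, "dz": 0, "rx": 0, "ry": 0, "rz": 0}, {"dx": 0.025, "dy": -0.0304, "dz": 0, "rx": 0, "ry": 0, "rz": 0}, {"dx": 0.025, "dy": -0.0304, "dz": 0, "rx": 0, "ry": 0, "rz": 0}, {"dx": 0.025, "dy": -0.0304, "dz": 0, "rx": 0, "ry": 0, "rz": 0}, {"dx": 0.025, "dy": -0.0304, "dz": 0, "rx": 0, "ry": 0, "rz": 0}, {"dx": 0.025, "dy": -0.0304, "dz": 0, "rx": 0, "ry": 0, "rz": 0}, {"dx": 0, "dy": 0, "dz": 0, "rx": 0, "ry": 0, "rz": 0}, {"dx": 0, "dy": 0, "dz": 0.035, "rx": 0, "ry": 0, "rz": 0}, {"dx": 0, "dy": 0, "dz": 0.025, "rx": 0, "ry": 0, "rz": 0}, {"dx": 0, "dy": 0, "dz": 0, "rx": 0, "ry": 0, "rz": 0}, {"dx": 0, "dy": 0, "dz": 0, "rx": 0, "ry": 0, "rz": 0}], "hand": 1}}

```text
clock: 21.47
tool_pos: [0.4568, -0.0248, 0.1326]
tcp_rot: [[-0.081, 0.997, -0.003], [0.997, 0.081, 0.001], [0.001, -0.003, -1.0]]
contact_force: [0.2, -0.2, -0.8]
width: 1.0
gripper_force: 0.0
```

```bash
python3 -c "
from h import *
to(457.7,-24.6,50)"
```

```text
t 21.47 pos [456.8 -24.8 132.6] shift [ 0.2  0.9 82.6] turn [-0.16 -0.05  0.03] F [ 0.2 -0.2 -0.8] w 85.0 gf 0.0
```

Call:
{"fn": "apply_moves", "kwargs": {"plan": [{"dx": 0, "dy": 0.001, "dz": 0.035, "rx": 0, "ry": 0, "rz": 0}, {"dx": 0, "dy": 0, "dz": 0.03, "rx": 0, "ry": 0, "rz": 0}, {"dx": 0, "dy": 0, "dz": 0.017, "rx": 0, "ry": 0, "rz": 0}, {"dx": 0, "dy": 0, "dz": 0, "rx": 0, "ry": 0, "rz": 0}, {"dx": 0, "dy": 0, "dz": 0, "rx": 0, "ry": 0, "rz": 0}]}}

```text
clock: 21.88
tool_pos: [0.4596, -0.0252, 0.0523]
tcp_rot: [[-0.081, 0.997, 0.0], [0.997, 0.081, -0.0], [-0.0, 0.0, -1.0]]
contact_force: [0.2, -0.6, -0.0]
width: 1.003
gripper_force: 0.0
```

Call:
{"fn": "apply_moves", "kwargs": {"plan": [{"dx": 0, "dy": 0, "dz": 0, "rx": 0, "ry": 0, "rz": 0}, {"dx": 0, "dy": 0, "dz": 0, "rx": 0, "ry": 0, "rz": 0}, {"dx": 0, "dy": 0, "dz": 0, "rx": 0, "ry": 0, "rz": 0}, {"dx": 0, "dy": 0, "dz": 0, "rx": 0, "ry": 0, "rz": 0}, {"dx": 0, "dy": 0, "dz": 0, "rx": 0, "ry": 0, "rz": 0}, {"dx": 0, "dy": 0, "dz": 0, "rx": 0, "ry": 0, "rz": 0}, {"dx": 0, "dy": 0, "dz": 0, "rx": 0, "ry": 0, "rz": 0}], "hand": -1, "force": 35}}

```text
clock: 22.47
tool_pos: [0.4603, -0.0253, 0.0534]
tcp_rot: [[-0.081, 0.997, 0.003], [0.997, 0.081, -0.001], [-0.001, 0.003, -1.0]]
contact_force: [-1.1, 0.2, 5.6]
width: 0.601
gripper_force: 35.6
```

```bash
python3 -c "
from h import *
print(wf(0,-194)); to(*wf(0,-194),100)"
```

```text
[628.81863554 114.80036409]
t 22.47 pos [460.3 -25.3  53.4] shift [126.1 179.2 -46.6] turn [0.17 0.06 0.04] F [-1.1  0.2  5.6] w 51.1 gf 35.6
```

Call:
{"fn": "apply_moves", "kwargs": {"plan": [{"dx": 0, "dy": 0, "dz": -0.03, "rx": 0, "ry": 0, "rz": 0}, {"dx": 0, "dy": 0, "dz": -0.035, "rx": 0, "ry": 0, "rz": 0}, {"dx": 0, "dy": 0, "dz": -0.035, "rx": 0, "ry": 0, "rz": 0}, {"dx": 0.021, "dy": 0.0298, "dz": 0, "rx": 0, "ry": 0, "rz": 0}, {"dx": 0.021, "dy": 0.0298, "dz": 0, "rx": 0, "ry": 0, "rz": 0}, {"dx": 0.021, "dy": 0.0298, "dz": 0, "rx": 0, "ry": 0, "rz": 0}, {"dx": 0.021, "dy": 0.0298, "dz": 0, "rx": 0, "ry": 0, "rz": 0}, {"dx": 0.021, "dy": 0.0298, "dz": 0, "rx": 0, "ry": 0, "rz": 0}, {"dx": 0.021, "dy": 0.0298, "dz": 0, "rx": 0, "ry": 0, "rz": 0}, {"dx": 0, "dy": 0, "dz": 0, "rx": 0, "ry": 0, "rz": 0}, {"dx": 0, "dy": 0, "dz": 0, "rx": 0, "ry": 0, "rz": 0}, {"dx": 0, "dy": 0, "dz": 0, "rx": 0, "ry": 0, "rz": 0}, {"dx": 0, "dy": 0, "dz": 0, "rx": 0, "ry": 0, "rz": 0}]}}

```text
clock: 23.55
tool_pos: [0.6261, 0.1144, 0.1516]
tcp_rot: [[-0.08, 0.997, -0.0], [0.997, 0.08, -0.0], [-0.0, -0.0, -1.0]]
contact_force: [0.9, -0.7, -1.9]
width: 0.602
gripper_force: 38.0
```

```bash
python3 -c "
from h import *
to(*wf(0,-194.7),100)"
```

```text
t 23.55 pos [626.1 114.4 151.6] shift [-0.6  2.8 51.6] turn [-0.02  0.01 -0.  ] F [ 0.9 -0.7 -1.9] w 51.1 gf 38.0
```

Call:
{"fn": "apply_moves", "kwargs": {"plan": [{"dx": 0, "dy": 0.002, "dz": 0.02, "rx": 0, "ry": 0, "rz": 0}, {"dx": 0, "dy": 0, "dz": 0.018, "rx": 0, "ry": 0, "rz": 0}, {"dx": 0, "dy": 0, "dz": 0.008, "rx": 0, "ry": 0, "rz": 0}, {"dx": 0, "dy": 0, "dz": 0.003, "rx": 0, "ry": 0, "rz": 0}, {"dx": 0, "dy": 0, "dz": 0, "rx": 0, "ry": 0, "rz": 0}, {"dx": 0, "dy": 0, "dz": 0, "rx": 0, "ry": 0, "rz": 0}]}}

```text
clock: 24.05
tool_pos: [0.6291, 0.1149, 0.1033]
tcp_rot: [[-0.08, 0.997, 0.001], [0.997, 0.08, 0.0], [-0.0, 0.001, -1.0]]
contact_force: [-0.3, -0.1, -0.6]
width: 0.603
gripper_force: 38.0
```

```bash
python3 -c "
from h import *
to(*wf(0,-194.7),100)"
```

```text
t 24.05 pos [629.1 114.9 103.3] shift [-0.8 -0.3  3.3] turn [0.07 0.   0.  ] F [-0.3 -0.1 -0.6] w 51.2 gf 38.0
```

Call:
{"fn": "apply_moves", "kwargs": {"plan": [{"dx": 0, "dy": 0, "dz": 0.002, "rx": 0, "ry": 0, "rz": 0}, {"dx": 0, "dy": 0, "dz": 0.0015, "rx": 0, "ry": 0, "rz": 0}, {"dx": 0, "dy": 0, "dz": 0, "rx": 0, "ry": 0, "rz": 0}, {"dx": 0, "dy": 0, "dz": 0, "rx": 0, "ry": 0, "rz": 0}]}}

```text
clock: 24.38
tool_pos: [0.6297, 0.1154, 0.1]
tcp_rot: [[-0.081, 0.997, 0.002], [0.997, 0.081, 0.0], [-0.0, 0.002, -1.0]]
contact_force: [0.5, -0.2, 3.2]
width: 0.597
gripper_force: 38.4
```

Call:
{"fn": "apply_moves", "kwargs": {"plan": [{"dx": 0, "dy": 0, "dz": 0, "rx": 0, "ry": 0, "rz": 0}, {"dx": 0, "dy": 0, "dz": 0, "rx": 0, "ry": 0, "rz": 0}, {"dx": 0, "dy": 0, "dz": 0, "rx": 0, "ry": 0, "rz": 0}, {"dx": 0, "dy": 0, "dz": 0, "rx": 0, "ry": 0, "rz": 0}, {"dx": 0, "dy": 0, "dz": -0.015, "rx": 0, "ry": 0, "rz": 0}, {"dx": 0, "dy": 0, "dz": -0.03, "rx": 0, "ry": 0, "rz": 0}, {"dx": 0, "dy": 0, "dz": -0.035, "rx": 0, "ry": 0, "rz": 0}, {"dx": 0, "dy": 0, "dz": 0, "rx": 0, "ry": 0, "rz": 0}, {"dx": 0, "dy": 0, "dz": 0, "rx": 0, "ry": 0, "rz": 0}], "hand": 0.6}}

```text
clock: 25.13
tool_pos: [0.6308, 0.1154, 0.1822]
tcp_rot: [[-0.081, 0.997, 0.006], [0.997, 0.081, 0.0], [-0.0, 0.006, -1.0]]
contact_force: [-0.2, -0.6, -0.2]
width: 0.805
gripper_force: 0.0
```

```bash
python3 -c "
from h import *
to(443.5,103.1,110)
p,d,W=cloud('scene'); q=bf(W.reshape(-1,3)*1000); m=(abs(q[:,0])<50)&(abs(q[:,1]+194)<50)&(q[:,2]>118)&(q[:,2]<134); r=q[m]; print(len(r),r.mean(0),r.min(0),r.max(0))"
```

```text
t 25.13 pos [630.8 115.4 182.2] shift [   2.8 -187.7   72.2] turn [0.35 0.01 0.03] F [-0.2 -0.6 -0.2] w 68.4 gf 0.0
275 [   6.00760898 -190.93262568  124.84950072] [ -24.52255718 -217.3648859   118.12074689] [  29.04117492 -166.08822781  129.76441566]
```

Call:
{"fn": "apply_moves", "kwargs": {"plan": [{"dx": 0.001, "dy": -0.0376, "dz": 0, "rx": 0, "ry": 0, "rz": 0}, {"dx": 0.001, "dy": -0.0376, "dz": 0, "rx": 0, "ry": 0, "rz": 0}, {"dx": 0, "dy": -0.0376, "dz": 0, "rx": 0, "ry": 0, "rz": 0}, {"dx": 0, "dy": -0.0376, "dz": 0, "rx": 0, "ry": 0, "rz": 0}, {"dx": 0, "dy": -0.0376, "dz": 0, "rx": 0, "ry": 0, "rz": 0}, {"dx": 0, "dy": 0, "dz": 0.025, "rx": 0, "ry": 0, "rz": 0}, {"dx": 0, "dy": 0, "dz": 0.025, "rx": 0, "ry": 0, "rz": 0}, {"dx": 0, "dy": 0, "dz": 0, "rx": 0, "ry": 0, "rz": 0}, {"dx": 0, "dy": 0, "dz": 0, "rx": 0, "ry": 0, "rz": 0}, {"dx": 0, "dy": 0, "dz": 0, "rx": 0, "ry": 0, "rz": 0}], "hand": 1}}

```text
clock: 26.02
tool_pos: [0.4413, 0.1021, 0.1288]
tcp_rot: [[-0.081, 0.997, -0.001], [0.997, 0.081, -0.0], [0.0, -0.001, -1.0]]
contact_force: [0.7, 0.2, 0.5]
width: 0.997
gripper_force: 0.0
```

```bash
python3 -c "
from h import *
to(443.5,103.1,50)"
```

```text
t 26.02 pos [441.3 102.1 128.8] shift [ 0.9  2.3 78.8] turn [-0.07 -0.    0.03] F [0.7 0.2 0.5] w 84.7 gf 0.0
```

Call:
{"fn": "apply_moves", "kwargs": {"plan": [{"dx": 0.001, "dy": 0.002, "dz": 0.035, "rx": 0, "ry": 0, "rz": 0}, {"dx": 0, "dy": 0, "dz": 0.028, "rx": 0, "ry": 0, "rz": 0}, {"dx": 0, "dy": 0, "dz": 0.014, "rx": 0, "ry": 0, "rz": 0}, {"dx": 0, "dy": 0, "dz": 0, "rx": 0, "ry": 0, "rz": 0}, {"dx": 0, "dy": 0, "dz": 0, "rx": 0, "ry": 0, "rz": 0}]}}

```text
clock: 26.43
tool_pos: [0.4435, 0.1032, 0.052]
tcp_rot: [[-0.081, 0.997, -0.001], [0.997, 0.081, -0.0], [0.0, -0.001, -1.0]]
contact_force: [-0.3, -0.2, 0.9]
width: 1.0
gripper_force: 0.0
```

Call:
{"fn": "apply_moves", "kwargs": {"plan": [{"dx": 0, "dy": 0, "dz": 0, "rx": 0, "ry": 0, "rz": 0}, {"dx": 0, "dy": 0, "dz": 0, "rx": 0, "ry": 0, "rz": 0}, {"dx": 0, "dy": 0, "dz": 0, "rx": 0, "ry": 0, "rz": 0}, {"dx": 0, "dy": 0, "dz": 0, "rx": 0, "ry": 0, "rz": 0}, {"dx": 0, "dy": 0, "dz": 0, "rx": 0, "ry": 0, "rz": 0}, {"dx": 0, "dy": 0, "dz": 0, "rx": 0, "ry": 0, "rz": 0}, {"dx": 0, "dy": 0, "dz": 0, "rx": 0, "ry": 0, "rz": 0}], "hand": -1, "force": 35}}

```text
clock: 27.02
tool_pos: [0.4445, 0.1033, 0.0535]
tcp_rot: [[-0.081, 0.997, 0.003], [0.997, 0.081, 0.0], [-0.0, 0.003, -1.0]]
contact_force: [-1.0, -0.8, 6.3]
width: 0.604
gripper_force: 36.0
```

```bash
python3 -c "
from h import *
to(443.5,103.1,50);to(*wf(0,-122),100)"
```

```text
t 27.02 pos [444.5 103.3  53.5] shift [-0.1 -1.1  3.5] turn [0.17 0.   0.03] F [-1.  -0.8  6.3] w 51.3 gf 36.0
t 27.02 pos [444.5 103.3  53.5] shift [ 68.7 184.6 -46.5] turn [0.17 0.   0.03] F [-1.  -0.8  6.3] w 51.3 gf 36.0
```

Call:
{"fn": "apply_moves", "kwargs": {"plan": [{"dx": 0, "dy": 0, "dz": -0.03, "rx": 0, "ry": 0, "rz": 0}, {"dx": 0, "dy": 0, "dz": -0.035, "rx": 0, "ry": 0, "rz": 0}, {"dx": 0, "dy": 0, "dz": -0.035, "rx": 0, "ry": 0, "rz": 0}, {"dx": 0.023, "dy": 0.01, "dz": 0, "rx": 0, "ry": 0, "rz": 0}, {"dx": 0.023, "dy": 0.02, "dz": 0, "rx": 0, "ry": 0, "rz": 0}, {"dx": 0.0225, "dy": 0.03, "dz": 0, "rx": 0, "ry": 0, "rz": 0}, {"dx": 0, "dy": 0.035, "dz": 0, "rx": 0, "ry": 0, "rz": 0}, {"dx": 0, "dy": 0.035, "dz": 0, "rx": 0, "ry": 0, "rz": 0}, {"dx": 0, "dy": 0.035, "dz": 0, "rx": 0, "ry": 0, "rz": 0}, {"dx": 0, "dy": 0.02, "dz": 0, "rx": 0, "ry": 0, "rz": 0}, {"dx": 0, "dy": 0, "dz": 0, "rx": 0, "ry": 0, "rz": 0}, {"dx": 0, "dy": 0, "dz": 0, "rx": 0, "ry": 0, "rz": 0}, {"dx": 0, "dy": 0, "dz": 0, "rx": 0, "ry": 0, "rz": 0}]}}

```text
clock: 28.1
tool_pos: [0.621, 0.1864, 0.1513]
tcp_rot: [[-0.081, 0.997, -0.002], [0.997, 0.081, -0.0], [-0.0, -0.002, -1.0]]
contact_force: [0.2, 0.2, -1.4]
width: 0.602
gripper_force: 37.9
```

```bash
python3 -c "
from h import *
to(*wf(0,-122),97)"
```

```text
t 28.1 pos [621.  186.4 151.3] shift [ 0.1  2.  54.3] turn [-0.09  0.    0.03] F [ 0.2  0.2 -1.4] w 51.2 gf 37.9
```

Call:
{"fn": "apply_moves", "kwargs": {"plan": [{"dx": 0, "dy": 0.001, "dz": 0.022, "rx": 0, "ry": 0, "rz": 0}, {"dx": 0, "dy": 0, "dz": 0.018, "rx": 0, "ry": 0, "rz": 0}, {"dx": 0, "dy": 0, "dz": 0.009, "rx": 0, "ry": 0, "rz": 0}, {"dx": 0, "dy": 0, "dz": 0.004, "rx": 0, "ry": 0, "rz": 0}, {"dx": 0, "dy": 0, "dz": 0.002, "rx": 0, "ry": 0, "rz": 0}, {"dx": 0, "dy": 0, "dz": 0, "rx": 0, "ry": 0, "rz": 0}, {"dx": 0, "dy": 0, "dz": 0, "rx": 0, "ry": 0, "rz": 0}, {"dx": 0, "dy": 0, "dz": 0, "rx": 0, "ry": 0, "rz": 0}]}}

```text
clock: 28.77
tool_pos: [0.6234, 0.1866, 0.0976]
tcp_rot: [[-0.081, 0.997, 0.001], [0.997, 0.081, 0.0], [0.0, 0.001, -1.0]]
contact_force: [-0.2, -0.5, -1.3]
width: 0.603
gripper_force: 37.8
```

```bash
python3 -c "
from h import *
to(*wf(0,-122),97)"
```

```text
t 28.77 pos [623.4 186.6  97.6] shift [-0.  -0.4  0.6] turn [ 0.08 -0.01  0.03] F [-0.2 -0.5 -1.3] w 51.2 gf 37.8
```

Within 1–2 mm of the face. I'll lower 1.5 mm and release.

Call:
{"fn": "apply_moves", "kwargs": {"plan": [{"dx": 0, "dy": 0, "dz": 0.0015, "rx": 0, "ry": 0, "rz": 0}, {"dx": 0, "dy": 0, "dz": 0, "rx": 0, "ry": 0, "rz": 0}, {"dx": 0, "dy": 0, "dz": 0, "rx": 0, "ry": 0, "rz": 0}]}}

```text
clock: 29.02
tool_pos: [0.6235, 0.1868, 0.0972]
tcp_rot: [[-0.081, 0.997, 0.001], [0.997, 0.081, 0.0], [0.0, 0.001, -1.0]]
contact_force: [-3.2, 0.1, 6.8]
width: 0.603
gripper_force: 38.8
```

Call:
{"fn": "apply_moves", "kwargs": {"plan": [{"dx": 0, "dy": 0, "dz": 0, "rx": 0, "ry": 0, "rz": 0}, {"dx": 0, "dy": 0, "dz": 0, "rx": 0, "ry": 0, "rz": 0}, {"dx": 0, "dy": 0, "dz": 0, "rx": 0, "ry": 0, "rz": 0}, {"dx": 0, "dy": 0, "dz": 0, "rx": 0, "ry": 0, "rz": 0}, {"dx": 0, "dy": 0, "dz": -0.015, "rx": 0, "ry": 0, "rz": 0}, {"dx": 0, "dy": 0, "dz": -0.03, "rx": 0, "ry": 0, "rz": 0}, {"dx": 0, "dy": 0, "dz": -0.035, "rx": 0, "ry": 0, "rz": 0}, {"dx": 0, "dy": 0, "dz": 0, "rx": 0, "ry": 0, "rz": 0}, {"dx": 0, "dy": 0, "dz": 0, "rx": 0, "ry": 0, "rz": 0}], "hand": 0.6}}

```text
clock: 29.77
tool_pos: [0.6252, 0.1868, 0.1788]
tcp_rot: [[-0.081, 0.997, 0.006], [0.997, 0.081, 0.001], [0.001, 0.006, -1.0]]
contact_force: [-0.7, -0.1, -0.6]
width: 0.797
gripper_force: 0.0
```

```bash
python3 -c "
from h import *
to(454,214,110)
p,d,W=cloud('scene'); q=bf(W.reshape(-1,3)*1000)
for y,z in((-194,126),(-122,123)):
  m=(abs(q[:,0])<50)&(abs(q[:,1]-y)<36)&(abs(q[:,2]-z)<7); r=q[m]; print(len(r),r.mean(0),r.min(0),r.max(0))"
```

```text
t 29.77 pos [625.2 186.8 178.8] shift [  40.8 -168.4   68.8] turn [ 0.37 -0.03  0.03] F [-0.7 -0.1 -0.6] w 67.7 gf 0.0
269 [   5.66401382 -190.72557286  125.00663941] [ -23.71195621 -215.62565599  119.00121737] [  29.497651  -165.424372   129.4177416]
282 [   5.48942913 -120.44022679  122.25627449] [ -24.08624379 -145.74213107  116.07564447] [ 29.70705185 -95.37970888 126.45058147]
```

Both stand well. Now tr0.

Call:
{"fn": "apply_moves", "kwargs": {"plan": [{"dx": 0.008, "dy": -0.0334, "dz": 0, "rx": 0, "ry": 0, "rz": 0}, {"dx": 0.008, "dy": -0.0334, "dz": 0, "rx": 0, "ry": 0, "rz": 0}, {"dx": 0.008, "dy": -0.0334, "dz": 0, "rx": 0, "ry": 0, "rz": 0}, {"dx": 0.008, "dy": -0.0334, "dz": 0, "rx": 0, "ry": 0, "rz": 0}, {"dx": 0.008, "dy": -0.0334, "dz": 0, "rx": 0, "ry": 0, "rz": 0}, {"dx": 0, "dy": 0, "dz": 0.025, "rx": 0, "ry": 0, "rz": 0}, {"dx": 0, "dy": 0, "dz": 0.025, "rx": 0, "ry": 0, "rz": 0}, {"dx": 0, "dy": 0, "dz": 0, "rx": 0, "ry": 0, "rz": 0}, {"dx": 0, "dy": 0, "dz": 0, "rx": 0, "ry": 0, "rz": 0}, {"dx": 0, "dy": 0, "dz": 0, "rx": 0, "ry": 0, "rz": 0}], "hand": 1}}

```text
clock: 30.65
tool_pos: [0.4534, 0.2128, 0.1253]
tcp_rot: [[-0.08, 0.997, -0.001], [0.997, 0.08, -0.0], [-0.0, -0.001, -1.0]]
contact_force: [0.4, 0.1, 0.4]
width: 1.004
gripper_force: 0.0
```

```bash
python3 -c "
from h import *
to(454,214.5,50)"
```

```text
t 30.65 pos [453.4 212.8 125.3] shift [ 1.7  0.7 75.3] turn [-0.06  0.01  0.01] F [0.4 0.1 0.4] w 85.3 gf 0.0
```

Call:
{"fn": "apply_moves", "kwargs": {"plan": [{"dx": 0.0015, "dy": 0.001, "dz": 0.033, "rx": 0, "ry": 0, "rz": 0}, {"dx": 0, "dy": 0, "dz": 0.027, "rx": 0, "ry": 0, "rz": 0}, {"dx": 0, "dy": 0, "dz": 0.013, "rx": 0, "ry": 0, "rz": 0}, {"dx": 0, "dy": 0, "dz": 0, "rx": 0, "ry": 0, "rz": 0}, {"dx": 0, "dy": 0, "dz": 0, "rx": 0, "ry": 0, "rz": 0}]}}

```text
clock: 31.07
tool_pos: [0.4548, 0.2145, 0.0528]
tcp_rot: [[-0.08, 0.997, -0.0], [0.997, 0.08, -0.0], [-0.0, -0.0, -1.0]]
contact_force: [-0.6, 0.5, 0.2]
width: 0.998
gripper_force: 0.0
```

Call:
{"fn": "apply_moves", "kwargs": {"plan": [{"dx": 0, "dy": 0, "dz": 0, "rx": 0, "ry": 0, "rz": 0}, {"dx": 0, "dy": 0, "dz": 0, "rx": 0, "ry": 0, "rz": 0}, {"dx": 0, "dy": 0, "dz": 0, "rx": 0, "ry": 0, "rz": 0}, {"dx": 0, "dy": 0, "dz": 0, "rx": 0, "ry": 0, "rz": 0}, {"dx": 0, "dy": 0, "dz": 0, "rx": 0, "ry": 0, "rz": 0}, {"dx": 0, "dy": 0, "dz": 0, "rx": 0, "ry": 0, "rz": 0}, {"dx": 0, "dy": 0, "dz": 0, "rx": 0, "ry": 0, "rz": 0}], "hand": -1, "force": 35}}

```text
clock: 31.65
tool_pos: [0.4555, 0.2149, 0.0541]
tcp_rot: [[-0.081, 0.997, 0.003], [0.997, 0.081, 0.001], [0.001, 0.003, -1.0]]
contact_force: [-1.6, -1.1, 5.9]
width: 0.599
gripper_force: 35.9
```

```bash
python3 -c "
from h import *
to(*wf(0,-50),100)"
```

```text
t 31.65 pos [455.5 214.9  54.1] shift [ 30.3 164.8 -45.9] turn [ 0.16 -0.03  0.03] F [-1.6 -1.1  5.9] w 50.9 gf 35.9
```

Call:
{"fn": "apply_moves", "kwargs": {"plan": [{"dx": 0, "dy": 0, "dz": -0.03, "rx": 0, "ry": 0, "rz": 0}, {"dx": 0, "dy": 0, "dz": -0.035, "rx": 0, "ry": 0, "rz": 0}, {"dx": 0, "dy": 0, "dz": -0.035, "rx": 0, "ry": 0, "rz": 0}, {"dx": 0.015, "dy": 0.015, "dz": 0, "rx": 0, "ry": 0, "rz": 0}, {"dx": 0.015, "dy": 0.025, "dz": 0, "rx": 0, "ry": 0, "rz": 0}, {"dx": 0, "dy": 0.035, "dz": 0, "rx": 0, "ry": 0, "rz": 0}, {"dx": 0, "dy": 0.035, "dz": 0, "rx": 0, "ry": 0, "rz": 0}, {"dx": 0, "dy": 0.035, "dz": 0, "rx": 0, "ry": 0, "rz": 0}, {"dx": 0, "dy": 0.02, "dz": 0, "rx": 0, "ry": 0, "rz": 0}, {"dx": 0, "dy": 0, "dz": 0, "rx": 0, "ry": 0, "rz": 0}, {"dx": 0, "dy": 0, "dz": 0, "rx": 0, "ry": 0, "rz": 0}, {"dx": 0, "dy": 0, "dz": 0, "rx": 0, "ry": 0, "rz": 0}]}}

```text
clock: 32.65
tool_pos: [0.6153, 0.2576, 0.1517]
tcp_rot: [[-0.081, 0.997, -0.002], [0.997, 0.081, -0.0], [-0.0, -0.002, -1.0]]
contact_force: [0.4, -1.2, -1.1]
width: 0.604
gripper_force: 37.9
```

```bash
python3 -c "
from h import *
to(*wf(0,-50),94)"
```

```text
t 32.65 pos [615.3 257.6 151.7] shift [ 0.6  2.1 57.7] turn [-0.1   0.01  0.03] F [ 0.4 -1.2 -1.1] w 51.3 gf 37.9
```

Call:
{"fn": "apply_moves", "kwargs": {"plan": [{"dx": 0.0005, "dy": 0.001, "dz": 0.022, "rx": 0, "ry": 0, "rz": 0}, {"dx": 0, "dy": 0, "dz": 0.018, "rx": 0, "ry": 0, "rz": 0}, {"dx": 0, "dy": 0, "dz": 0.01, "rx": 0, "ry": 0, "rz": 0}, {"dx": 0, "dy": 0, "dz": 0.005, "rx": 0, "ry": 0, "rz": 0}, {"dx": 0, "dy": 0, "dz": 0.003, "rx": 0, "ry": 0, "rz": 0}, {"dx": 0, "dy": 0, "dz": 0.0005, "rx": 0, "ry": 0, "rz": 0}, {"dx": 0, "dy": 0, "dz": 0, "rx": 0, "ry": 0, "rz": 0}, {"dx": 0, "dy": 0, "dz": 0, "rx": 0, "ry": 0, "rz": 0}]}}

```text
clock: 33.32
tool_pos: [0.6174, 0.2587, 0.095]
tcp_rot: [[-0.081, 0.997, 0.001], [0.997, 0.081, 0.001], [0.001, 0.001, -1.0]]
contact_force: [-2.2, 0.1, 2.3]
width: 0.598
gripper_force: 38.0
```

```bash
python3 -c "
from h import *
to(*wf(0,-50),94)"
```

```text
t 33.32 pos [617.4 258.7  95. ] shift [-0.3 -0.2  1. ] turn [ 0.07 -0.03  0.04] F [-2.2  0.1  2.3] w 50.9 gf 38.0
```

Call:
{"fn": "apply_moves", "kwargs": {"plan": [{"dx": 0, "dy": 0, "dz": 0, "rx": 0, "ry": 0, "rz": 0}, {"dx": 0, "dy": 0, "dz": 0, "rx": 0, "ry": 0, "rz": 0}, {"dx": 0, "dy": 0, "dz": 0, "rx": 0, "ry": 0, "rz": 0}, {"dx": 0, "dy": 0, "dz": 0, "rx": 0, "ry": 0, "rz": 0}, {"dx": 0, "dy": 0, "dz": -0.015, "rx": 0, "ry": 0, "rz": 0}, {"dx": 0, "dy": 0, "dz": -0.03, "rx": 0, "ry": 0, "rz": 0}, {"dx": 0, "dy": 0, "dz": -0.035, "rx": 0, "ry": 0, "rz": 0}, {"dx": 0, "dy": 0, "dz": -0.035, "rx": 0, "ry": 0, "rz": 0}, {"dx": 0, "dy": 0, "dz": 0, "rx": 0, "ry": 0, "rz": 0}], "hand": 0.6}}

```text
clock: 34.07
tool_pos: [0.6216, 0.2596, 0.2199]
tcp_rot: [[-0.081, 0.997, 0.014], [0.997, 0.081, 0.004], [0.003, 0.015, -1.0]]
contact_force: [1.5, 0.3, 1.3]
width: 0.799
gripper_force: 0.0
```

```bash
python3 -c "
from h import *
level(6)
p,d,W=cloud('scene','scene4'); q=bf(W.reshape(-1,3)*1000)
for y,z in((-194,126),(-122,123),(-50,120)):
  m=(abs(q[:,0])<50)&(abs(q[:,1]-y)<36)&(abs(q[:,2]-z)<7); r=q[m]; print(len(r),r.mean(0),r.min(0),r.max(0))
p,d,W=cloud('top'); print(blob(W,(440,485,245,285),.08,.1))
to(450.7,-374,200)"
```

```text
top edge@-370 52.97 @0 38.47 slope deg -2.24 pointer top med 54.77 mean y -368.8 376 [0, 0, 2, 3, 14, 20, 44, 55, 68, 73, 48, 29, 14, 4, 2, 0, 0, 0, 0, 0]
scene edge@-370 53.07 @0 38.03 slope deg -2.33 pointer top med 54.46 mean y -365.2 71 [0, 0, 0, 0, 1, 8, 5, 16, 19, 10, 9, 3, 0, 0, 0, 0, 0, 0, 0, 0]
271 [   6.1113475  -190.74410539  125.14788163] [ -26.67520533 -216.05212262  119.01910433] [  29.06551586 -166.06110459  129.91886742]
282 [   5.59750766 -120.26336749  122.20497843] [ -22.23713696 -145.26134326  116.10103103] [ 30.63507565 -95.58927659 126.89525584]
297 [  5.2000505  -48.40754223 119.37977213] [-24.01943407 -73.8967666  113.07385547] [ 27.82372355 -23.18578393 124.8164093 ]
(278, array([ 450.6, -374.8]), array([39.7, 42.4]), 1.2, np.float64(89.3), array([ 450.7, -373.7]))
t 34.77 pos [617.1 258.3 208.5] shift [-616.9 -216.6    8.5] turn [-0.03  0.01  0.03] F [-0.2  0.1 -0.4] w 68.0 gf 0.0
```

View pics/scene4.png

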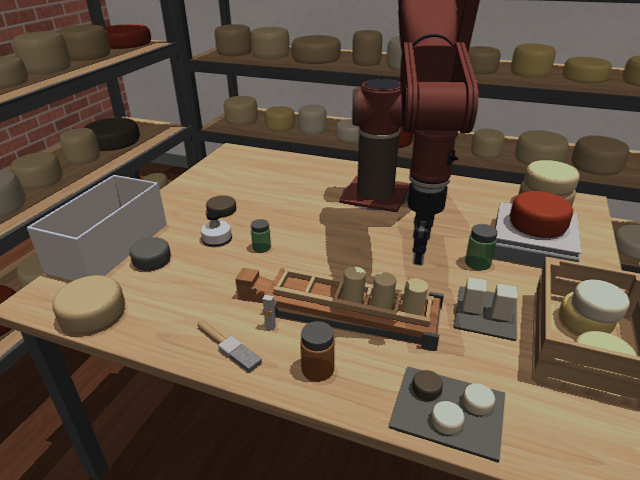

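The view shows the three truckles upright in cells 1–3 at (354,286), (384,291) and (416,295). The wedge holds the board on the mark, and both bricks are on the slate. Next is the timer.

Call:
{"fn": "apply_moves", "kwargs": {"plan": [{"dx": -0.0363, "dy": -0.0127, "dz": 0, "rx": 0, "ry": 0, "rz": 0}, {"dx": -0.0363, "dy": -0.0127, "dz": 0, "rx": 0, "ry": 0, "rz": 0}, {"dx": -0.0363, "dy": -0.0127, "dz": 0, "rx": 0, "ry": 0, "rz": 0}, {"dx": -0.0363, "dy": -0.0127, "dz": 0, "rx": 0, "ry": 0, "rz": 0}, {"dx": -0.0363, "dy": -0.0127, "dz": 0, "rx": 0, "ry": 0, "rz": 0}, {"dx": -0.0363, "dy": -0.0127, "dz": 0, "rx": 0, "ry": 0, "rz": 0}, {"dx": -0.0363, "dy": -0.0127, "dz": 0, "rx": 0, "ry": 0, "rz": 0}, {"dx": -0.0363, "dy": -0.0127, "dz": 0, "rx": 0, "ry": 0, "rz": 0}, {"dx": -0.0363, "dy": -0.0127, "dz": 0, "rx": 0, "ry": 0, "rz": 0}, {"dx": -0.0363, "dy": -0.0127, "dz": 0, "rx": 0, "ry": 0, "rz": 0}, {"dx": -0.0363, "dy": -0.0127, "dz": 0, "rx": 0, "ry": 0, "rz": 0}, {"dx": -0.0363, "dy": -0.0127, "dz": 0, "rx": 0, "ry": 0, "rz": 0}, {"dx": -0.0363, "dy": -0.0127, "dz": 0, "rx": 0, "ry": 0, "rz": 0}, {"dx": -0.0363, "dy": -0.0127, "dz": 0, "rx": 0, "ry": 0, "rz": 0}, {"dx": -0.0363, "dy": -0.0127, "dz": 0, "rx": 0, "ry": 0, "rz": 0}, {"dx": -0.0363, "dy": -0.0127, "dz": 0, "rx": 0, "ry": 0, "rz": 0}, {"dx": -0.0363, "dy": -0.0127, "dz": 0, "rx": 0, "ry": 0, "rz": 0}, {"dx": 0, "dy": 0, "dz": 0.03, "rx": 0, "ry": 0, "rz": 0}, {"dx": 0, "dy": 0, "dz": 0.03, "rx": 0, "ry": 0, "rz": 0}, {"dx": 0, "dy": 0, "dz": 0, "rx": 0, "ry": 0, "rz": 0}], "hand": -1}}

```text
clock: 36.43
tool_pos: [0.4485, -0.3722, 0.1425]
tcp_rot: [[-0.079, 0.997, -0.007], [0.997, 0.079, 0.008], [0.008, -0.006, -1.0]]
contact_force: [-0.7, 1.0, -1.5]
width: -0.0
gripper_force: 0.0
```

Call:
{"fn": "apply_moves", "kwargs": {"plan": [{"dx": 0, "dy": 0, "dz": 0, "rx": 0, "ry": 0, "rz": 0}, {"dx": 0, "dy": 0, "dz": 0, "rx": 0, "ry": 0, "rz": 0}, {"dx": 0, "dy": 0, "dz": 0, "rx": 0, "ry": 0, "rz": 0}]}}

```text
clock: 36.68
tool_pos: [0.4531, -0.3748, 0.1512]
tcp_rot: [[-0.082, 0.997, 0.002], [0.997, 0.082, -0.003], [-0.003, 0.002, -1.0]]
contact_force: [0.6, 0.3, 1.3]
width: 0.0
gripper_force: 0.0
```

```bash
python3 -c "
from h import *
to(450.7,-374,104)"
```

```text
t 36.68 pos [ 453.1 -374.8  151.2] shift [ 1.  -2.3 47.2] turn [0.13 0.16 0.08] F [0.6 0.3 1.3] w 0.0 gf 0.0
```

Call:
{"fn": "apply_moves", "kwargs": {"plan": [{"dx": 0, "dy": -0.002, "dz": 0.025, "rx": 0, "ry": 0, "rz": 0}, {"dx": 0, "dy": 0, "dz": 0.018, "rx": 0, "ry": 0, "rz": 0}, {"dx": 0, "dy": 0, "dz": 0.006, "rx": 0, "ry": 0, "rz": 0}, {"dx": 0, "dy": 0, "dz": 0.005, "rx": 0, "ry": 0, "rz": 0}, {"dx": 0, "dy": 0, "dz": 0.005, "rx": 0, "ry": 0, "rz": 0}, {"dx": 0, "dy": 0, "dz": 0.004, "rx": 0, "ry": 0, "rz": 0}, {"dx": 0, "dy": 0, "dz": 0, "rx": 0, "ry": 0, "rz": 0}, {"dx": 0, "dy": 0, "dz": 0, "rx": 0, "ry": 0, "rz": 0}, {"dx": 0, "dy": 0, "dz": 0, "rx": 0, "ry": 0, "rz": 0}]}}

```text
clock: 37.43
tool_pos: [0.4508, -0.3748, 0.0899]
tcp_rot: [[-0.081, 0.997, 0.001], [0.997, 0.081, -0.001], [-0.001, 0.001, -1.0]]
contact_force: [-6.7, 7.3, 17.9]
width: 0.0
gripper_force: 8.8
```

Call:
{"fn": "apply_moves", "kwargs": {"plan": [{"dx": 0, "dy": 0, "dz": 0.001, "rx": 0, "ry": 0, "rz": 0}, {"dx": 0, "dy": 0, "dz": 0, "rx": 0, "ry": 0, "rz": 0}, {"dx": 0, "dy": 0, "dz": 0, "rx": 0, "ry": 0, "rz": 0}]}}

```text
clock: 37.68
tool_pos: [0.4509, -0.3748, 0.0899]
tcp_rot: [[-0.082, 0.997, 0.001], [0.997, 0.082, -0.001], [-0.001, 0.001, -1.0]]
contact_force: [-9.0, 9.1, 23.7]
width: -0.002
gripper_force: 11.8
```

Call:
{"fn": "apply_moves", "kwargs": {"plan": [{"dx": 0, "dy": 0, "dz": -0.015, "rx": 0, "ry": 0, "rz": 0}, {"dx": 0, "dy": 0, "dz": -0.02, "rx": 0, "ry": 0, "rz": 0}, {"dx": 0, "dy": 0, "dz": -0.035, "rx": 0, "ry": 0, "rz": 0}, {"dx": 0, "dy": 0, "dz": -0.04, "rx": 0, "ry": 0, "rz": 0}, {"dx": 0, "dy": 0, "dz": 0, "rx": 0, "ry": 0, "rz": 0}, {"dx": 0, "dy": 0, "dz": 0, "rx": 0, "ry": 0, "rz": 0}, {"dx": 0, "dy": 0, "dz": 0, "rx": 0, "ry": 0, "rz": 0}, {"dx": 0, "dy": 0, "dz": 0, "rx": 0, "ry": 0, "rz": 0}]}}

```text
clock: 38.35
tool_pos: [0.4494, -0.3738, 0.1939]
tcp_rot: [[-0.081, 0.997, -0.001], [0.997, 0.081, 0.001], [0.001, -0.001, -1.0]]
contact_force: [0.2, 0.0, 0.1]
width: 0.0
gripper_force: 0.0
```

```bash
python3 -c "
from h import *
level(6); cloud('scene','scene5'); s=manip.state(); print(s['clock'],s['tool_pos'],s['contact_force'])"
```

```text
top edge@-370 53.11 @0 38.49 slope deg -2.26 pointer top med 54.46 mean y -368.7 379 [0, 0, 1, 2, 11, 20, 44, 70, 83, 63, 42, 25, 14, 4, 0, 0, 0, 0, 0, 0]
scene edge@-370 53.08 @0 38.01 slope deg -2.33 pointer top med 54.81 mean y -365.1 74 [0, 0, 0, 0, 2, 3, 6, 14, 18, 19, 9, 2, 1, 0, 0, 0, 0, 0, 0, 0]
39.0 [ 0.44981728 -0.37440836  0.19479738] [-0.6662438   0.78504871  0.21976966]
```

View pics/scene5.png

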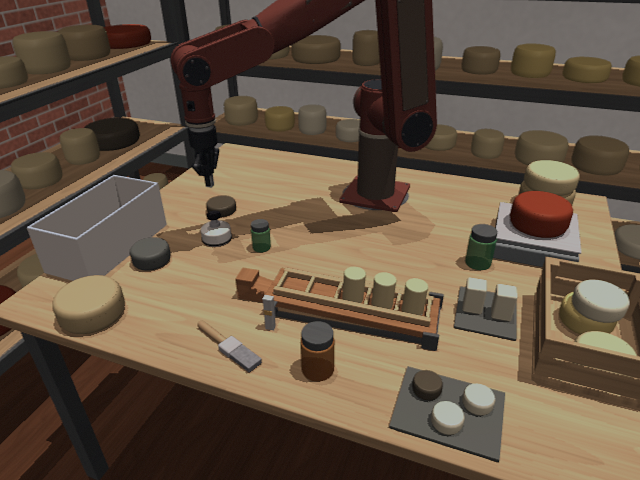

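The picture shows everything in place: truckles at (354..416, 285..295), bricks on the slate, wedge holding, plunger up at (213,215) and the gripper clear.

```bash
python3 -c "
from workcell import manip
print(manip.finish_job())"
```

```text
the job is handed in; nothing more can be done
None
```

The job is handed in after about 39 s of robot time: both bricks stand on the slate, the wedge holds the board's edge within about 0.1 mm of the mark by the cameras, the three truckles present stand upright in cells 1–3, and the timer was pressed to its stop and came back up.

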